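# Hold a blank down on the vacuum planing cradle

## Task

Take the dark walnut blank from the stock trough (set it down on the bench to take it by its ends, since only its ends are free in the cradle) and lower it, without dropping it, between the cradle's rails so that it lies flat and covers the black seal all round. Then turn the black selector from closed to the yellow port, the shorter way round and never over the brass vent, and last turn the yellow trimmer clockwise until its pointer is on the orange mark. Do not touch the other three trimmers, which hold other work, and leave the pale blanks, the tin and the brush where they are.

Things in the scene. Friction and masses are not known exactly. Their poses are not given: they have to be found in the camera images.
- blank: the dark walnut blank, a plain rectangular block 64 mm long (its y axis), 44 mm wide (its x axis) and 34 mm high (z up), 50 to 85 g; origin at the centre of its underside. It starts in the stock trough, in any of the three places
- stock_a: a pale blank of the same size in the trough, origin at the centre of its underside; it stays there
- stock_b: the other pale blank of the same size in the trough, origin at the centre of its underside; it stays there
- trough: the plywood stock trough, fixed, 224 mm long (its y axis) and 62 mm wide (x); origin at the centre of its underside. Its floor is 6 mm above the bench; low lips 5 mm thick run along both long sides, tops 14 mm above the bench; end blocks stand 30 mm above the bench. Three blanks lie in it end to end along y, with about 5 mm between blank and blank or end block, too little for a finger: a blank can be taken there only across its 44 mm width. Beside the lips the bench is free
- cradle: the planing cradle, fixed: a tan base 110 mm (x) by 230 mm (y) with its top 14 mm above the bench, and two upright rails along y, 20 mm thick, tops 57 mm above the bench; the channel between them is 54 mm wide, open at both ends (the blank lies in it with its length along y, so fingers fit only at the blank's ends). Origin at the centre of its underside. A brass pipe union with a yellow collar sits at its -y end
- seal (a point): centre of the cradle's black rubber seal, a rectangle 33 mm (x) by 46 mm (y) on the channel floor midway along it, at the height of the floor (14 mm above the bench)
- console: the grey vacuum console, fixed, 230 mm (x) by 300 mm (y), flat top 55 mm above the bench; origin at the centre of its underside, -x side towards the robot. On it: a row of four coloured trimmer knobs along y near the -x edge, the black selector with four coloured ports around it, and a round gauge 14 mm high
- selector (a joint): angle of the black selector in rad: 0 when its pointer is at the closed plug (a dark steel disc on the console top 46 mm from the axis, on the side towards the trimmers, console -x), where it starts within 9 degrees, growing clockwise seen from above; it has no end stops and wraps round freely, and stays where it is left (friction about 0.07 N m)
- selector_axis (a point): point on the selector's axis at its foot, 61 mm above the bench. The selector is a bar knob: a disc 52 mm across and 8 mm high, on it a bar 50 mm long, 14 mm wide and 32 mm high (top 40 mm above this point); a white line on top runs from the centre to the pointing end. Grip the bar across its 14 mm about 31 mm above this point, fingertips clear of the disc
- selector_aim (a point): point 46 mm out from the selector's axis in the direction its pointer shows; it turns with the selector, on the circle on which the ports lie
- port_yellow: the yellow port, a flat disc 17 mm across on the console top, 46 mm from the selector's axis; it lies at 60 or 120 degrees from the closed plug, to either side (the red, green and blue ports lie at the other three of these places). The selector points at it when selector_aim is over its centre
- vent_mark (a point): the vent, a small brass silencer 13 mm thick and 14 mm high on the console top, 46 mm from the selector's axis, opposite the closed plug
- trim_yellow (a joint): angle of the yellow trimmer in rad, growing clockwise seen from above; end stops at 0 and 5.24; at 2.62 its pointer is on the orange mark (away from the robot, console +x). It starts between 1.25 and 1.95 and stays where it is left (friction 0.03 N m)
- trim_yellow_grip (a point): point on the axis of the yellow trimmer, 88 mm above the bench, at the height to grip (fingertips just clear of the skirt). All four trimmers are alike but for colour, 56 mm apart in a row, in any order: a skirt 31 mm across whose top is 66 mm above the bench, on it a bar 30 mm long, 12 mm wide, top 98 mm above the bench, with a white line from the centre to the pointing end. Grip the bar across its 12 mm
- trim_yellow_aim (a point): point 20 mm out from the yellow trimmer's axis in the direction its pointer shows; it turns with the knob
- trim_yellow_mark (a point): the orange mark of the yellow trimmer's scale, 20 mm out from its axis, on the scale plate at its foot (57 mm above the bench)
- trim_red: the red trimmer knob, a neighbour to be left alone; origin on its axis at the knob's foot, 60 mm above the bench, its x axis along its pointer
- trim_red_aim (a point): point 20 mm out from the red trimmer's axis in the direction its pointer shows
- trim_green: the green trimmer knob, a neighbour to be left alone; origin on its axis at the knob's foot, 60 mm above the bench, its x axis along its pointer
- trim_green_aim (a point): point 20 mm out from the green trimmer's axis in the direction its pointer shows
- trim_blue: the blue trimmer knob, a neighbour to be left alone; origin on its axis at the knob's foot, 60 mm above the bench, its x axis along its pointer
- trim_blue_aim (a point): point 20 mm out from the blue trimmer's axis in the direction its pointer shows
- tin: a closed brass-coloured wax tin, 76 mm across and 40 mm high, standing on the bench; origin at the centre of its underside
- brush: a bench brush 240 mm long (x), 40 mm wide and 48 mm high lying on the bench; origin under the middle of it at bench height
Mind the look-alikes: they are no part of the job. What is shaped like the blank but purple or turquoise is not meant.

How it is judged:
By the outcome, as a careful person would: the job done as asked, in the order asked, and still so for the second after the job is handed in, with the robot touching nothing.
It also fails if it takes over 72 s, if anything falls off the work surface, if the arm or the gripper's body presses on something with over 40 N, if the wrist force passes 120 N, or if a joint passes its speed limit or range.

## Robot

A 7-joint arm with a two-finger parallel gripper is mounted at the origin on the work surface. World frame = base frame: x ahead of the robot, y to its left, z up, the work surface at z = 0. Lengths are in m, angles in rad, forces in N, time in s.
With the tool pointing down it reaches from about 0.4 to 0.85 m from the base axis. Payload 10.4 kg.
Tool frame: the origin (TCP) lies between the finger pads; the fingertips stand tip_extent ahead of it and the grasp point (between the pads) lies 2 mm behind it (tip_extent is the distance from the TCP to the fingertips, in m); z points along the fingers, y is the direction in which the jaws open and shut (so a half turn about z gives the same grasp; the last joint's range is limited). The gripper opens to 87 mm and grips with 3 to 60 N. Pads are 19 mm wide; open, the fingers measure 117 mm over their backs; the gripper's body (75 mm by 190 mm) begins 51 mm behind the grasp point.
Start: joints at [-1.288, 0.332, -0.065, 1.46, 0.022, 1.35, -0.088], TCP at [0.188, 0.596, 0.24] pointing down, gripper open.
Joint ranges: [-2.6, 2.6], [-0.5, 2.12], [-1.47, 1.34], [0.16, 2.42], [-1.27, 4.41], [0.06, 2.06], [-2.6, 2.6]. Speed limits (rad/s): [2.22, 2.22, 2.79, 2.79, 3.14, 3.14, 3.14].

## Interface

Orientations are given as a unit quaternion [x, y, z, w].
In Python, from bench import read_state, camera, camera_params, close_job, tip_extent gives the robot as it stands. The module is installed in compiled form; this text tells all that it offers.
- The arm moves only by the tool send_rows, never from a script. Its argument "steps" is a list of rows, each a list of 7 numbers: the turn, a rotation vector about the tool's x, y, z in degrees, then the shift along the tool's x, y, z in m, then the gripper's target within -1 to 1 (shut at 1, half-way at 0, fully open at -1). In form: [[ax, ay, az, x, y, z, jaw], ...]. A call has exactly 10 rows; each row shifts and turns the pose as measured when the row begins, along the tool's axes as they then stand; what a row does not reach is not made up. A row lasts 1/10 s, in which the tool goes at most 50 mm and 8.59 degrees, less where a joint would pass 70% of its speed; a pose out of reach is approached as far as the arm can. A call with a gripper value outside its range is refused whole. The fingers move at their own pace and stop on an object; "force" is the grip in N (left out, the last holds). Time passes only in rows, so rows that do not move let the fingers close, or fill a call up. It gives the time, the measured TCP pose, the force and the opening at its end, in the units of the state.
- read_state(): the state, without advancing time (a new reading comes with each control period).
- camera(name): name is "scene" or "side" or "wrist"; returns (picture, depth): 420x560x3 uint8, blue, green, red; 420x560 float32, m along the optical axis (not along the pixel's ray), 0 where there is no reading.
- camera_params(name): a dict with "camera_matrix" (3x3 intrinsics, pixels), "world_from_camera" (4x4, takes a point from camera to world coordinates). Camera axes: x right, y down, z forward; pixel columns grow to the right and rows downward; lengths in m; the calibration is good to about 2 mm. A picture is of the moment at which its call begins: read the wrist's pose just before it. camera_params takes no time and is no camera call; for the wrist camera it gives the pose at the moment of the call.
- close_job(): hands the job in, once; it reports no verdict.
The state is a dict: "time": time; "joint_positions": joint angles; "joint_vel": joint speeds; "joint_torque": joint torques, N m; "ee_pos": TCP position; "eef_rot": TCP orientation; "ft_force": force on the tool from outside, world axes, zero at the start; "torque": the same for the moment, N m; "width": finger opening in m.
Only numpy, scipy, OpenCV 4.12 (cv2) and the standard library are available. Lean on these libraries where they do the work, as an engineer would, in place of code of your own. Each camera call takes 0.05 s, during which the arm holds its last target.

## Working session

There is one attempt and no reset: what is moved stays moved. The work goes in short steps, Python scripts to look and compute and a tool call to move; the robot and the scene stay as the last step left them, time stands still between calls to the robot, and variables do not carry over. Pictures are saved under pics/ and viewed, and the job is handed in when it is done.

Besides the shell and the picture viewer there is one more tool, called as name(argument=value, ...), one argument or row to a line, values as JSON. send_rows: Moves the arm, as the interface text tells. Its arguments: {"type":"object","properties":{"steps":{"type":"array"},"force":{"type":"number"}},"required":["steps"]}

```bash
mkdir -p pics; python3 - <<'E'
from bench import *
import cv2,numpy as np
print(read_state(),tip_extent)
for n in ["scene","side","wrist"]:
    p=camera_params(n)
    im,d=camera(n)
    cv2.imwrite(f"pics/{n}0.png",im); np.savez(f"pics/{n}0.npz",im=im,d=d,K=p["camera_matrix"],T=p["world_from_camera"])
    print(n,p["camera_matrix"],p["world_from_camera"])
E
```

```text
{'time': 0.0, 'joint_positions': array([-1.28757612,  0.3329181 , -0.064729  ,  1.46094319,  0.02159973,
        1.34989267, -0.08851457]), 'joint_vel': array([-6.83163533e-04, -9.66718882e-06,  2.96454783e-04, -1.24305534e-03,
       -1.14317726e-04,  8.77903013e-04,  1.43918031e-04]), 'joint_torque': array([ 3.43227284e-04, -6.23243380e+01,  2.50571757e-02, -3.89911759e+01,
       -6.12956216e-02,  3.95332847e-02,  1.50253636e-04]), 'ee_pos': array([0.1880505 , 0.59565674, 0.23872423]), 'eef_rot': array([ 1.52298169e-01,  9.88334321e-01, -7.28058531e-04, -8.32986867e-05]), 'ft_force': array([ 0.12243682, -0.83399453, -0.30461868]), 'torque': array([ 0.026441  , -0.04468753,  0.02056694]), 'width': 0.08714937196969594} 0.017
scene [[543.43309774   0.         275.75335985]
 [  0.         543.43309774 205.89813945]
 [  0.           0.           1.        ]] [[ 0.67404346  0.38935426 -0.62774889  1.35690023]
 [ 0.7386152  -0.34301355  0.5803355  -0.76614619]
 [ 0.01062972 -0.85483622 -0.51878901  0.76280074]
 [ 0.          0.          0.          1.        ]]
side [[410.67335015   0.         278.15316146]
 [  0.         410.67335015 214.90403453]
 [  0.           0.           1.        ]] [[-0.99664968 -0.03912114  0.07182589  0.49532754]
 [-0.08154368  0.54323794 -0.83560946  0.77643324]
 [-0.00632855 -0.83866685 -0.544608    0.60602984]
 [ 0.          0.          0.          1.        ]]
wrist [[343.88790487   0.         273.6988799 ]
 [  0.         343.88790487 212.27056586]
 [  0.           0.           1.        ]] [[ 0.30022346  0.90946975  0.28762934  0.10905246]
 [ 0.95386718 -0.28567616 -0.09233925  0.62201908]
 [-0.00181091  0.3020826  -0.95328004  0.38534501]
 [ 0.          0.          0.          1.        ]]
```

View pics/scene0.png

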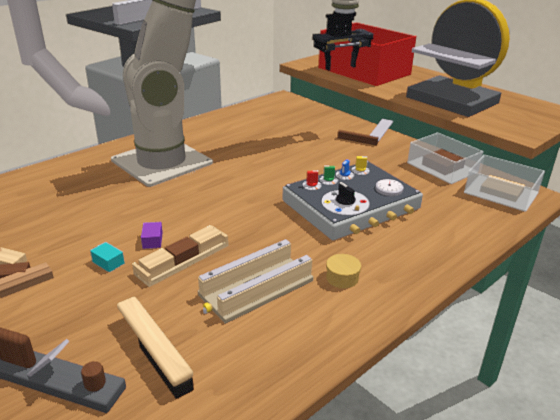

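View pics/side0.png

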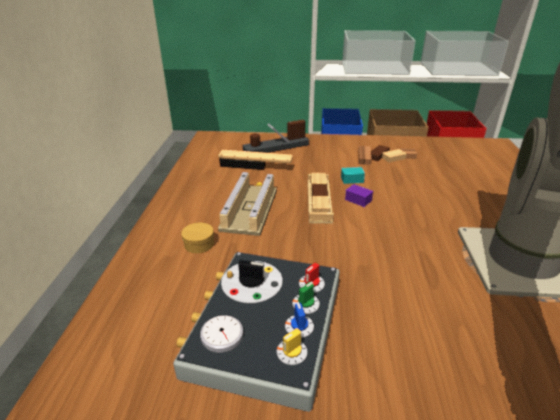

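View pics/wrist0.png

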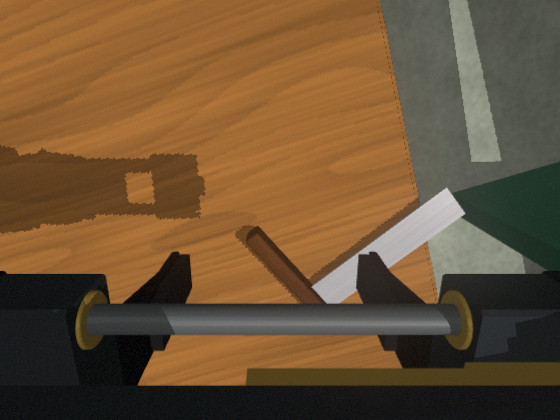

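The scene camera shows the trough with a dark walnut block in its middle place at about (182,248). Pale blanks are on either side at (155,263) and (208,237). Lookalikes are purple (152,234), turquoise (107,256), dark pieces at the left edge (10,270) and a brown piece in the bin (447,157). The side camera shows the walnut block at (320,189). I'll take crops and measurements.

```bash
cat > h.py <<'E'
import numpy as np,cv2
from bench import *
def load(f):
    z=np.load(f"pics/{f}.npz"); return z["im"],z["d"],z["K"],z["T"]
def snap(n,f):
    p=camera_params(n); im,d=camera(n); cv2.imwrite(f"pics/{f}.png",im)
    np.savez(f"pics/{f}.npz",im=im,d=d,K=p["camera_matrix"],T=p["world_from_camera"])
def cloud(f):
    im,d,K,T=load(f); v,u=np.mgrid[:420,:560]
    P=np.stack([(u-K[0,2])/K[0,0]*d,(v-K[1,2])/K[1,1]*d,d],-1)
    W=P@T[:3,:3].T+T[:3,3]; W[d==0]=np.nan
    return im,W
def crop(f,x0,x1,y0,y1,out,s=None):
    im=load(f)[0][y0:y1,x0:x1]; s=s or min(780/(x1-x0),580/(y1-y0))
    cv2.imwrite(f"pics/{out}.png",cv2.resize(im,None,fx=s,fy=s,interpolation=cv2.INTER_CUBIC))
def plane(f,pts,z):
    im,d,K,T=load(f); r=[]
    for u,v in pts:
        q=T[:3,:3]@np.array([(u-K[0,2])/K[0,0],(v-K[1,2])/K[1,1],1]); t=(z-T[2,3])/q[2]; r.append(T[:3,3]+t*q)
    return np.array(r)
E
python3 - <<'E'
from h import *
np.set_printoptions(precision=4,suppress=True)
crop("side0",170,370,165,385,"c1"); crop("scene0",120,330,210,330,"c2")
for f,pts in [("scene0",[(182,246),(155,261),(208,235),(150,230),(108,252),(345,192),(361,162),(343,262)]),("side0",[(320,189),(250,270),(292,340)])]:
    im,W=cloud(f)
    for u,v in pts: print(f,u,v,W[v,u],im[v,u])
E
```

```text
scene0 182 246 [ 0.4711 -0.2366  0.0399] [ 61  83 131]
scene0 155 261 [ 0.4816 -0.3138  0.042 ] [155 205 238]
scene0 208 235 [ 0.4725 -0.1647  0.0385] [154 203 237]
scene0 150 230 [ 0.3587 -0.2528  0.0346] [190  78 155]
scene0 108 252 [ 0.3698 -0.3687  0.0317] [193 193  46]
scene0 345 192 [0.6065 0.163  0.0888] [22 23 20]
scene0 361 162 [0.5187 0.3302 0.0842] [ 32 126 152]
scene0 343 262 [ 0.7564 -0.0082  0.0413] [106 187 222]
side0 320 189 [ 0.4641 -0.2289  0.0424] [ 34  57 102]
side0 250 270 [0.6019 0.1782 0.0871] [15 11 15]
side0 292 340 [0.5122 0.3445 0.0924] [ 37 127 160]
```

View pics/c1.png

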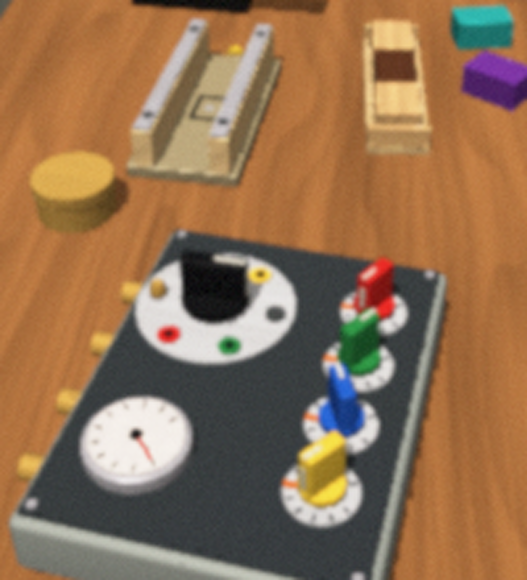

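View pics/c2.png

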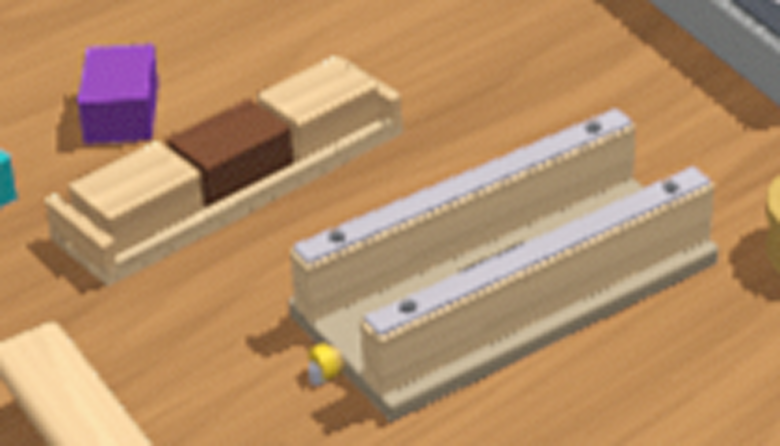

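```bash
python3 - <<'E'
from h import *
np.set_printoptions(precision=4,suppress=True)
def rect(P):
    (c,s,a)=cv2.minAreaRect((P[:,:2]*1000).astype(np.float32)); return np.round(c,1),np.round(s,1),round(a,1),len(P)
for f in ["scene0","side0"]:
    im,W=cloud(f); hsv=cv2.cvtColor(im,cv2.COLOR_BGR2HSV).astype(int)
    x,y,z=W[...,0],W[...,1],W[...,2]
    def box(a,b,c,d,e,g): return (x>a)&(x<b)&(y>c)&(y<d)&(z>e)&(z<g)
    def P(m): return W[m]
    tb=box(.41,.53,-.38,-.09,.035,.048)
    print(f,"tops",rect(P(tb)), np.median(P(tb)[:,2]))
    wal=tb&(im.max(-1)<150); print("walnut",rect(P(wal)),np.median(P(wal),0))
    r=box(.5,.75,-.4,0.0,.052,.062); print("rails",rect(P(r)),np.median(P(r)[:,2]))
    c=box(.42,.80,.05,.45,.050,.060); print("console",rect(P(c)))
    for n,h0,h1 in [("yel",22,32),("red",0,6),("grn",50,80),("blu",105,125)]:
        m=box(.42,.58,.1,.4,.07,.104)&(hsv[...,0]>=h0)&(hsv[...,0]<=h1)&(hsv[...,1]>120)
        if m.sum()>5: print(n,rect(P(m)),rect(P(m&(z>.094))) if (m&(z>.094)).sum()>5 else 0)
    m=box(.55,.66,.1,.25,.096,.106); print("sel top",rect(P(m)))
    t=box(.68,.85,-.1,.1,.036,.044); print("tin",rect(P(t)))
    t=box(.45,.95,-.6,-.25,.04,.055)&(x>.56); print("brush",rect(P(t)))
E
```

```text
scene0 tops (array([ 466.1, -236.6]), array([ 51.2, 203.8]), 2.6, 1102) 0.03994034404279301
walnut (array([ 469.4, -240.8]), array([ 44.7, 193.6]), 3.3, 356) [ 0.4709 -0.2384  0.04  ]
rails (array([ 659. , -175.7]), array([230.8,  98.4]), 84.8, 1488) 0.056735026175623426
console (array([568.3, 238. ]), array([299.4, 229.2]), 80.0, 3553)
yel (array([499.4, 293.1]), array([117.7,  23.6]), 69.1, 101) (array([498.8, 291.7]), array([114.9,  22.9]), 69.5, 23)
red (array([486.9, 166.5]), array([29.4, 13.3]), 46.2, 107) (array([486.9, 166.9]), array([26.8,  9.6]), 47.3, 22)
grn (array([498.1, 223. ]), array([28.7, 12.2]), 56.2, 88) (array([500.6, 220.8]), array([26.1,  9.9]), 72.4, 13)
blu (array([505.6, 278.2]), array([12.9, 30.4]), 18.1, 45) (array([507.9, 277.8]), array([ 8.8, 22.4]), 18.0, 11)
sel top (array([602.3, 171.7]), array([17.7, 50.8]), 79.8, 70)
tin (array([738.1, -29.4]), array([130.3,  79.3]), 39.2, 648)
brush (array([ 672.1, -412.2]), array([232.2, 337.7]), 12.4, 2614)
side0 tops (array([ 464.6, -234.4]), array([ 44.2, 205.6]), 2.0, 587) 0.04026878951221591
walnut (array([ 4
[... 183 characters left out ...]
43.5]), array([297.3, 226.7]), 79.9, 11872)
yel (array([494.3, 288. ]), array([134.4,  20.6]), 69.9, 246) (array([494.6, 287.7]), array([134.1,  19.8]), 69.9, 101)
red (array([485.4, 186.7]), array([57.1, 21. ]), 78.2, 169) (array([485.8, 186.9]), array([57.3, 19.9]), 79.9, 65)
grn (array([491.1, 230.6]), array([29.3, 11.4]), 32.3, 184) (array([492.2, 231.1]), array([26.4, 11. ]), 35.6, 59)
blu (array([502.8, 284.6]), array([12.1, 27.6]), 23.1, 176) (array([502.3, 284.4]), array([11.4, 27.7]), 22.2, 69)
sel top (array([600.2, 173.6]), array([15.7, 49.4]), 78.1, 159)
tin (array([730. , -26.1]), array([139.9,  77.5]), 32.0, 518)
brush (array([ 671.3, -413.4]), array([229.6, 341. ]), 10.0, 588)
```

The walnut block in the middle of the trough is confirmed at about (0.466, −0.234), with its top at 40 mm. The purple and turquoise blocks lie outside the trough, so I'm ignoring them. I'll swing over the console first and get a wrist view on the way.

send_rows(
  steps=[
    [0,0,4.7,-0.048,-0.003,0,-1],
    [0,0,4.7,-0.048,-0.003,0,-1],
    [0,0,4.7,-0.048,-0.003,0,-1],
    [0,0,4.7,-0.048,-0.003,0,-1],
    [0,0,4.7,-0.048,-0.003,0,-1],
    [0,0,4.7,-0.048,-0.003,0,-1],
    [0,0,4.7,-0.048,-0.003,0,-1],
    [0,0,4.7,-0.048,-0.003,0,-1],
    [0,0,4.7,-0.048,-0.003,0,-1],
    [0,0,4.7,-0.04,0.0,0,-1],
  ],
)

```text
time: 1.15
ee_pos: [0.5354, 0.2815, 0.234]
eef_rot: [0.541, 0.841, -0.003, -0.002]
ft_force: [1.0, 0.1, -0.4]
width: 0.087
```

```bash
python3 - <<'E'
from h import *
snap("wrist","w1"); s=read_state(); print(s['ee_pos'],s['joint_vel'])
E
```

```text
[0.53928393 0.27376747 0.23425491] [-0.02574342 -0.0056874  -0.01549225 -0.00351033  0.0281549   0.00340295
  0.01219831]
```

View pics/w1.png

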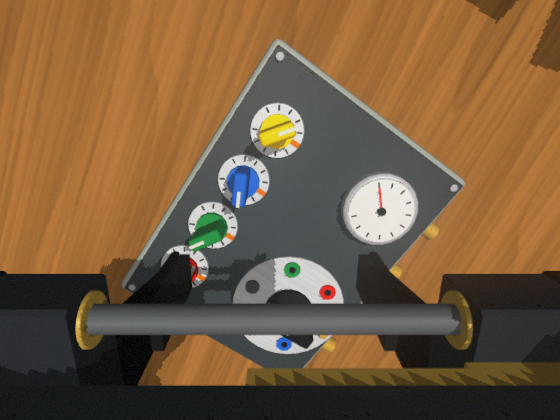

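The wrist view over the console shows the yellow trimmer at (277,130) with its orange mark at (295,145). The selector is at (290,305), half hidden by the gripper, with the dark plug at (252,287). I'll take measurements here and then move on.

```bash
python3 - <<'E'
from h import *
np.set_printoptions(precision=4,suppress=True)
im,W=cloud("w1"); hsv=cv2.cvtColor(im,cv2.COLOR_BGR2HSV).astype(int)
x,y,z=W[...,0],W[...,1],W[...,2]
def rect(P):
    (c,s,a)=cv2.minAreaRect((P[:,:2]*1000).astype(np.float32)); return np.round(c,1),np.round(s,1),round(a,1),len(P)
c=(z>.05)&(z<.06); print("console",rect(W[c]))
sc=(z>.054)&(z<.062)&(im.min(-1)>170)
n,l,st,ce=cv2.connectedComponentsWithStats(sc.astype(np.uint8))
for i in range(1,n):
    if st[i,4]>30: print(st[i],rect(W[l==i]))
for nm,h0,h1 in [("yel",22,32),("grn",50,80),("blu",105,125),("org",8,18)]:
    m=(z>.094)&(z<.104)&(hsv[...,0]>=h0)&(hsv[...,0]<=h1)&(hsv[...,1]>120)
    if nm=="org": m=(z>.05)&(z<.062)&(hsv[...,0]>=h0)&(hsv[...,0]<=h1)&(hsv[...,1]>150)
    n,l,st,ce=cv2.connectedComponentsWithStats(m.astype(np.uint8))
    for i in range(1,n):
        if st[i,4]>8: print(nm,ce[i],rect(W[l==i]),W[l==i].mean(0))
crop("w1",160,320,90,300,"c3")
E
```

```text
console (array([564.4, 242.4]), array([297.1, 227.4]), 79.8, 43320)
[276  52   8   8  46] (array([488.6, 395.3]), array([5.7, 5.8]), 51.8, 46)
[250 103  54  41 750] (array([509.9, 343.8]), array([48.5, 34.1]), 20.9, 750)
[269 144  27  14 147] (array([525.8, 321.1]), array([24.8,  8.1]), 53.2, 147)
[218 155  51  38 653] (array([499.8, 287.7]), array([48. , 35.3]), 25.9, 653)
[246 193  16  12  93] (array([518.5, 268.5]), array([17.3,  7. ]), 59.8, 93)
[189 203  48  33 558] (array([490. , 233.4]), array([47.3, 32.8]), 22.7, 558)
[213 237  18  11  90] (array([507.8, 212.7]), array([19.5,  7.6]), 55.0, 90)
[167 246  41  22 258] (array([483. , 187.2]), array([15.9, 43.4]), 88.6, 258)
[ 274  257   69   46 1708] (array([607.5, 210.8]), array([85.6, 44.5]), 4.1, 1708)
[245 335  85  19 652] (array([620.8, 129.5]), array([93.6, 26.2]), 24.7, 652)
yel [275.5625 134.6104] (array([512.6, 337.1]), array([29.4, 12. ]), 44.1, 480) [0.5117 0.3367 0.099 ]
grn [206.1803 238.4   ] (array([492.8, 227.4]), array([29.3, 11.7]), 50.0, 355) [0.4935 0.2297 0.0988]
blu [239.2665 187.5566] (array([502.6, 282.4]), array([11.9, 29.5]), 17.8, 424) [0.5022 0.2843 0.0989]
org [294.7857 143.5238] (array([532.6, 333.6]), array([4. , 7.9]), 83.1, 42) [0.5326 0.3336 0.0587]
org [260.9118 191.9118] (array([522.7, 278.5]), array([3.9, 7.8]), 80.5, 34) [0.5228 0.2786 0.059 ]
org [229.5152 236.0909] (array([512.7, 223.6]), array([4.4, 8.5]), 75.7, 33) [0.5127 0.2237 0.0591]
org [200.9091 277.3333] (array([503.3, 168.2]), array([5.1, 8.9]), 75.7, 33) [0.5031 0.1683 0.0589]
```

View pics/c3.png

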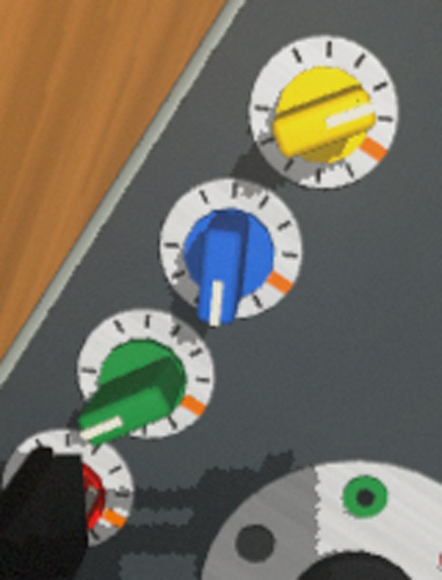

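```bash
cat >> h.py <<'E'
def head(q):
    from scipy.spatial.transform import Rotation as R
    m=R.from_quat(q).as_matrix(); return np.degrees(np.arctan2(m[1,0],m[0,0])),m
def togo(x,y,z,h,n=10):
    "tool-frame displacement (start heading), per-row numbers for straight path with n rows while turning"
    s=read_state(); p=s['ee_pos']; h0,m=head(s['eef_rot']); dw=np.array([x,y,z])-p
    a=(h0-h+180)%360-180
    print("t",round(s['time'],2),"pos",p.round(4),"head",round(h0,1),"tilt",(m[:2,2]*57.3).round(2),"width",round(s['width'],4),"q7",round(s['joint_positions'][6],2),"F",s['ft_force'].round(1))
    print("total tool",np.round(m.T@dw,4),"az",round(a,2))
    for i in range(n):
        hh=np.radians(h0-a*i/n); X=np.array([np.cos(hh),np.sin(hh)]);Y=np.array([np.sin(hh),-np.cos(hh)])
        print([0,0,round(a/n,2),round(float(dw[:2]@X)/n,4),round(float(dw[:2]@Y)/n,4),round(-dw[2]/n,4)])
E
python3 -c "
from h import *
togo(.466,-.234,.2,92,12)"
```

```text
t 1.2 pos [0.5393 0.2738 0.2343] head 113.7 tilt [-0.25 -0.37] width 0.0873 q7 -0.07 F [ 3.1 -7.9  0.4]
total tool [-0.4352 -0.2712  0.0378] az 21.73
[0, 0, np.float64(1.81), -0.0363, -0.0226, np.float64(0.0029)]
[0, 0, np.float64(1.81), -0.037, -0.0215, np.float64(0.0029)]
[0, 0, np.float64(1.81), -0.0376, -0.0203, np.float64(0.0029)]
[0, 0, np.float64(1.81), -0.0383, -0.0191, np.float64(0.0029)]
[0, 0, np.float64(1.81), -0.0388, -0.0179, np.float64(0.0029)]
[0, 0, np.float64(1.81), -0.0394, -0.0166, np.float64(0.0029)]
[0, 0, np.float64(1.81), -0.0399, -0.0154, np.float64(0.0029)]
[0, 0, np.float64(1.81), -0.0404, -0.0141, np.float64(0.0029)]
[0, 0, np.float64(1.81), -0.0408, -0.0128, np.float64(0.0029)]
[0, 0, np.float64(1.81), -0.0412, -0.0115, np.float64(0.0029)]
[0, 0, np.float64(1.81), -0.0415, -0.0102, np.float64(0.0029)]
[0, 0, np.float64(1.81), -0.0418, -0.0089, np.float64(0.0029)]
```

```bash
python3 -c "
from h import *
togo(.53,-.285,.24,92,12)"
```

```text
t 1.2 pos [0.5393 0.2738 0.2343] head 113.7 tilt [-0.25 -0.37] width 0.0873 q7 -0.07 F [ 3.1 -7.9  0.4]
total tool [-0.5078 -0.2334 -0.0021] az 21.73
[0, 0, np.float64(1.81), -0.0423, -0.0194, np.float64(-0.0005)]
[0, 0, np.float64(1.81), -0.0429, -0.0181, np.float64(-0.0005)]
[0, 0, np.float64(1.81), -0.0435, -0.0167, np.float64(-0.0005)]
[0, 0, np.float64(1.81), -0.044, -0.0154, np.float64(-0.0005)]
[0, 0, np.float64(1.81), -0.0444, -0.014, np.float64(-0.0005)]
[0, 0, np.float64(1.81), -0.0448, -0.0125, np.float64(-0.0005)]
[0, 0, np.float64(1.81), -0.0452, -0.0111, np.float64(-0.0005)]
[0, 0, np.float64(1.81), -0.0456, -0.0097, np.float64(-0.0005)]
[0, 0, np.float64(1.81), -0.0458, -0.0082, np.float64(-0.0005)]
[0, 0, np.float64(1.81), -0.0461, -0.0068, np.float64(-0.0005)]
[0, 0, np.float64(1.81), -0.0463, -0.0053, np.float64(-0.0005)]
[0, 0, np.float64(1.81), -0.0464, -0.0039, np.float64(-0.0005)]
```

send_rows(
  steps=[
    [0,0,2,-0.043,-0.019,0,-1],
    [0,0,2,-0.043,-0.018,0,-1],
    [0,0,2,-0.044,-0.017,0,-1],
    [0,0,2,-0.044,-0.016,0,-1],
    [0,0,2,-0.045,-0.014,0,-1],
    [0,0,2,-0.045,-0.013,0,-1],
    [0,0,2,-0.045,-0.011,0,-1],
    [0,0,2,-0.046,-0.01,0,-1],
    [0,0,2,-0.046,-0.008,0,-1],
    [0,0,2,-0.046,-0.007,0,-1],
  ],
)

```text
time: 2.2
ee_pos: [0.5197, -0.197, 0.2352]
eef_rot: [0.685, 0.729, -0.004, -0.001]
ft_force: [0.6, -0.5, 0.2]
width: 0.0872
```

```bash
python3 -c "
from h import *
togo(.53,-.285,.24,92,3)"
```

```text
t 2.2 pos [ 0.5197 -0.197   0.2352] head 93.6 tilt [-0.32 -0.25] width 0.0872 q7 0.44 F [ 0.6 -0.5  0.2]
total tool [-0.0885  0.0047 -0.0045] az 1.56
[0, 0, np.float64(0.52), -0.0295, 0.0016, np.float64(-0.0016)]
[0, 0, np.float64(0.52), -0.0295, 0.0019, np.float64(-0.0016)]
[0, 0, np.float64(0.52), -0.0295, 0.0021, np.float64(-0.0016)]
```

send_rows(
  steps=[
    [0,0,0.5,-0.02,0.003,0,-1],
    [0,0,0.5,-0.02,0.002,0,-1],
    [0,0,0.3,-0.02,0.002,0,-1],
    [0,0,0,-0.015,0,0,-1],
    [0,0,0,-0.01,0,0,-1],
    [0,0,0,0,0,0,-1],
    [0,0,0,0,0,0,-1],
    [0,0,0,0,0,0,-1],
    [0,0,0,0,0,0,-1],
    [0,0,0,0,0,0,-1],
  ],
)

```text
time: 3.2
ee_pos: [0.5285, -0.2887, 0.2346]
eef_rot: [0.696, 0.718, -0.004, -0.001]
ft_force: [0.1, 0.3, 0.2]
width: 0.0868
```

```bash
python3 - <<'E'
from h import *
snap("wrist","w2")
np.set_printoptions(precision=4,suppress=True)
im,W=cloud("w2")
x,y,z=W[...,0],W[...,1],W[...,2]
def rect(P):
    (c,s,a)=cv2.minAreaRect((P[:,:2]*1000).astype(np.float32)); return np.round(c,1),np.round(s,1),round(a,1),len(P)
tb=(x>.42)&(x<.52)&(y>-.37)&(y<-.1)&(z>.036)&(z<.045)
w=tb&(im.max(-1)<150); n,l,st,ce=cv2.connectedComponentsWithStats(w.astype(np.uint8)); i=1+st[1:,4].argmax()
print("walnut",st[i],rect(W[l==i]),W[l==i].mean(0)); print("tops",rect(W[tb]))
r=(x>.56)&(x<.74)&(y<0)&(z>.052)&(z<.062); print("rails",rect(W[r]),np.median(W[r][:,2]))
r=(x>.56)&(x<.74)&(y<0)&(z>.009)&(z<.02); print("base",rect(W[r]),np.median(W[r][:,2]))
sl=r&(im.max(-1)<60); n,l,st,ce=cv2.connectedComponentsWithStats(sl.astype(np.uint8))
for i in range(1,n):
    if st[i,4]>15: print("seal?",st[i],rect(W[l==i]))
E
```

```text
walnut [ 187   99   49   67 3043] (array([ 465.3, -234.8]), array([44.3, 62.7]), 1.8, 3043) [ 0.4657 -0.2338  0.0414]
tops (array([ 465.2, -234.6]), array([ 44.7, 201.7]), 2.2, 9400)
rails (array([ 653.5, -201.1]), array([174.4,  93. ]), 84.5, 9212) 0.05813669219159892
base (array([ 658., -320.]), array([121.3, 428.7]), 7.8, 10544) 0.015420490731235803
seal? [417 295  22   8  83] (array([ 720.3, -424.7]), array([ 1.8, 26.9]), 83.0, 83)
seal? [382 361  20   7  77] (array([ 689. , -527.8]), array([23.1,  3.3]), 26.1, 77)
```

View pics/w2.png

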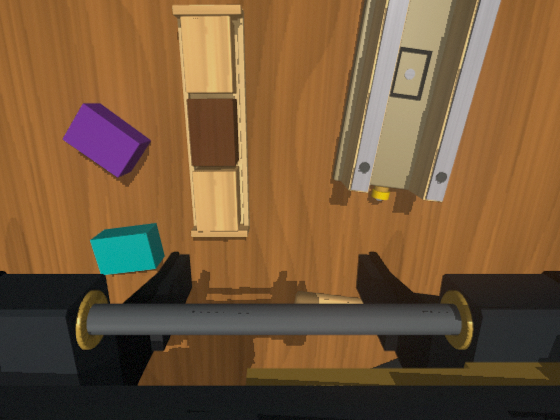

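The wrist view shows the walnut in the middle of the trough, centred at about (212,132). The seal rectangle is centred at about (410,74) between the rails. The purple (107,140) and turquoise (128,249) blocks are off to the side.

```bash
python3 - <<'E'
from h import *
np.set_printoptions(precision=4,suppress=True)
im,d,K,T=load("w2")
s=im[40:110,380:440].max(-1)<75
n,l,st,ce=cv2.connectedComponentsWithStats(s.astype(np.uint8)); i=1+st[1:,4].argmax(); print(st[i])
v,u=np.nonzero(l==i); P=plane("w2",list(zip(u+380,v+40)),.0145)
print(cv2.minAreaRect((P[:,:2]*1000).astype(np.float32)))
# rail inner edges -> use rails top points, mean of side centroid
im,W=cloud("w2"); x,y,z=W[...,0],W[...,1],W[...,2]
r=(x>.56)&(x<.74)&(y<-.12)&(y>-.25)&(z>.052)&(z<.062); P=W[r][:,:2]
a=np.radians(-5.5); e=np.array([np.cos(a),np.sin(a)]); t=P@e
h,b=np.histogram(t,60); print(b[:-1][h>20].round(4))
togo(.465,-.2345,.0335,92,14)
E
```

```text
[ 10   7  42  53 379]
((658.3423461914062, -173.12380981445312), (44.81849670410156, 30.48131561279297), 84.34990692138672)
[0.6233 0.6248 0.6264 0.6279 0.6295 0.631  0.6326 0.6341 0.6357 0.6372
 0.6388 0.6403 0.6419 0.6961 0.6976 0.6992 0.7007 0.7023 0.7038 0.7054
 0.7069 0.7085 0.71   0.7116 0.7131 0.7147]
t 3.25 pos [ 0.5286 -0.2886  0.2346] head 91.9 tilt [-0.45 -0.28] width 0.0872 q7 0.62 F [ 0.1  0.5 -0.5]
total tool [ 0.0571 -0.0602  0.2013] az -0.14
[0, 0, np.float64(-0.01), 0.004, -0.0044, np.float64(0.0144)]
[0, 0, np.float64(-0.01), 0.004, -0.0044, np.float64(0.0144)]
[0, 0, np.float64(-0.01), 0.004, -0.0044, np.float64(0.0144)]
[0, 0, np.float64(-0.01), 0.004, -0.0044, np.float64(0.0144)]
[0, 0, np.float64(-0.01), 0.004, -0.0044, np.float64(0.0144)]
[0, 0, np.float64(-0.01), 0.004, -0.0044, np.float64(0.0144)]
[0, 0, np.float64(-0.01), 0.004, -0.0044, np.float64(0.0144)]
[0, 0, np.float64(-0.01), 0.004, -0.0044, np.float64(0.0144)]
[0, 0, np.float64(-0.01), 0.004, -0.0044, np.float64(0.0144)]
[0, 0, np.float64(-0.01), 0.004, -0.0044, np.float64(0.0144)]
[0, 0, np.float64(-0.01), 0.004, -0.0044, np.float64(0.0144)]
[0, 0, np.float64(-0.01), 0.004, -0.0044, np.float64(0.0144)]
[0, 0, np.float64(-0.01), 0.004, -0.0044, np.float64(0.0144)]
[0, 0, np.float64(-0.01), 0.004, -0.0044, np.float64(0.0144)]
```

send_rows(
  steps=[
    [-0.4,0.3,0,0.01,-0.01,0.01,-0.45],
    [0,0,0,0.01,-0.011,0.018,-0.45],
    [0,0,0,0.01,-0.011,0.018,-0.45],
    [0,0,0,0.01,-0.011,0.018,-0.45],
    [0,0,0,0.01,-0.011,0.018,-0.45],
    [0,0,0,0.007,-0.007,0.018,-0.45],
    [0,0,0,0,0,0.018,-0.45],
    [0,0,0,0,0,0.018,-0.45],
    [0,0,0,0,0,0.01,-0.45],
    [0,0,0,0,0,0,-0.45],
  ],
)

```text
time: 4.25
ee_pos: [0.4647, -0.229, 0.085]
eef_rot: [0.694, 0.72, 0.002, 0.001]
ft_force: [0.1, -0.3, -0.7]
width: 0.0632
```

```bash
python3 -c "
from h import *
togo(.465,-.2345,.0345,92,5)"
```

```text
t 4.25 pos [ 0.4647 -0.229   0.085 ] head 92.1 tilt [0.23 0.07] width 0.0632 q7 0.58 F [ 0.1 -0.3 -0.7]
total tool [-0.0056 -0.0002  0.0504] az 0.11
[0, 0, np.float64(0.02), -0.0011, 0.0, np.float64(0.0101)]
[0, 0, np.float64(0.02), -0.0011, 0.0, np.float64(0.0101)]
[0, 0, np.float64(0.02), -0.0011, 0.0, np.float64(0.0101)]
[0, 0, np.float64(0.02), -0.0011, 0.0, np.float64(0.0101)]
[0, 0, np.float64(0.02), -0.0011, 0.0, np.float64(0.0101)]
```

send_rows(
  steps=[
    [0,0,0,-0.0015,0,0.012,-0.45],
    [0,0,0,-0.0015,0,0.012,-0.45],
    [0,0,0,-0.0015,0,0.012,-0.45],
    [0,0,0,-0.001,0,0.01,-0.45],
    [0,0,0,0,0,0.004,-0.45],
    [0,0,0,0,0,0,-0.45],
    [0,0,0,0,0,0,-0.45],
    [0,0,0,0,0,0,1],
    [0,0,0,0,0,0,1],
    [0,0,0,0,0,0,1],
  ],
  force=20,
)

```text
time: 5.25
ee_pos: [0.467, -0.2359, 0.0329]
eef_rot: [0.694, 0.72, 0.003, 0.003]
ft_force: [-0.3, -1.0, -0.9]
width: 0.0465
```

```bash
python3 -c "
from h import *
togo(.5,-.04,.09,92,10)"
```

```text
t 5.25 pos [ 0.467  -0.2359  0.0329] head 92.1 tilt [0.42 0.  ] width 0.0465 q7 0.65 F [-0.3 -1.  -0.9]
total tool [ 0.1945  0.0406 -0.0569] az 0.1
[0, 0, np.float64(0.01), 0.0195, 0.004, np.float64(-0.0057)]
[0, 0, np.float64(0.01), 0.0195, 0.004, np.float64(-0.0057)]
[0, 0, np.float64(0.01), 0.0195, 0.004, np.float64(-0.0057)]
[0, 0, np.float64(0.01), 0.0195, 0.004, np.float64(-0.0057)]
[0, 0, np.float64(0.01), 0.0195, 0.004, np.float64(-0.0057)]
[0, 0, np.float64(0.01), 0.0195, 0.004, np.float64(-0.0057)]
[0, 0, np.float64(0.01), 0.0195, 0.004, np.float64(-0.0057)]
[0, 0, np.float64(0.01), 0.0195, 0.004, np.float64(-0.0057)]
[0, 0, np.float64(0.01), 0.0195, 0.004, np.float64(-0.0057)]
[0, 0, np.float64(0.01), 0.0195, 0.004, np.float64(-0.0057)]
```

send_rows(
  steps=[
    [0,0,0,0,0,0,1],
    [0,0,0,0,0,0,1],
    [0,0,0,0,0,0,1],
    [0,0,0,0,0,-0.004,1],
    [0,0,0,0,0,-0.008,1],
    [0,0,0,0,0,-0.012,1],
    [0,0,0,0,0,-0.015,1],
    [0,0,0,0,0,-0.015,1],
    [0,0,0,0,0,-0.015,1],
    [0,0,0,0,0,-0.005,1],
  ],
)

```text
time: 6.25
ee_pos: [0.4664, -0.2363, 0.1139]
eef_rot: [0.694, 0.72, 0.003, 0.003]
ft_force: [0.4, -0.1, -0.8]
width: 0.044
```

```bash
python3 - <<'E'
from h import *
togo(.5,-.04,.1,92,10)
snap("wrist","w3")
E
```

```text
t 6.25 pos [ 0.4664 -0.2363  0.1139] head 92.0 tilt [ 0.49 -0.01] width 0.044 q7 0.57 F [ 0.4 -0.1 -0.8]
total tool [0.195  0.0405 0.0141] az 0.05
[0, 0, np.float64(0.0), 0.0195, 0.0041, np.float64(0.0014)]
[0, 0, np.float64(0.0), 0.0195, 0.0041, np.float64(0.0014)]
[0, 0, np.float64(0.0), 0.0195, 0.0041, np.float64(0.0014)]
[0, 0, np.float64(0.0), 0.0195, 0.0041, np.float64(0.0014)]
[0, 0, np.float64(0.0), 0.0195, 0.0041, np.float64(0.0014)]
[0, 0, np.float64(0.0), 0.0195, 0.0041, np.float64(0.0014)]
[0, 0, np.float64(0.0), 0.0195, 0.0041, np.float64(0.0014)]
[0, 0, np.float64(0.0), 0.0195, 0.0041, np.float64(0.0014)]
[0, 0, np.float64(0.0), 0.0195, 0.0041, np.float64(0.0014)]
[0, 0, np.float64(0.0), 0.0195, 0.004, np.float64(0.0014)]
```

View pics/w3.png

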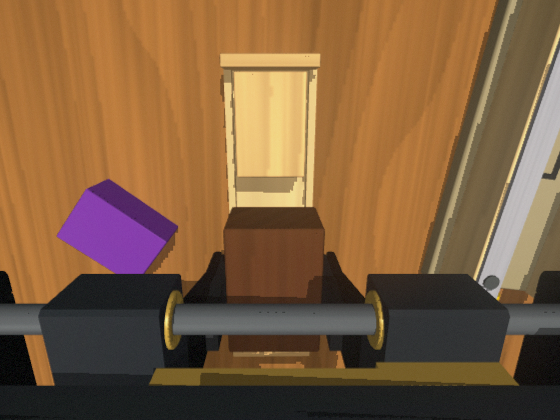

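The walnut is firmly held at 44 mm width and sits centred in the wrist view at (275,250). I'll carry it to the free bench near (0.5, −0.04).

send_rows(
  steps=[
    [-0.4,0,0,0.02,0.004,0,1],
    [0,0,0,0.03,0.006,0,1],
    [0,0,0,0.03,0.006,0,1],
    [0,0,0,0.03,0.006,0.005,1],
    [0,0,0,0.03,0.006,0.008,1],
    [0,0,0,0.025,0.006,0.01,1],
    [0,0,0,0.018,0.004,0.012,1],
    [0,0,0,0.01,0.002,0.012,1],
    [0,0,0,0,0,0.012,1],
    [0,0,0,0,0,0.005,1],
  ],
)

```text
time: 7.3
ee_pos: [0.501, -0.0365, 0.0475]
eef_rot: [0.695, 0.719, 0.006, 0.007]
ft_force: [-0.6, 0.0, -0.5]
width: 0.0438
```

```bash
python3 - <<'E'
from h import *
togo(.5,-.04,.0275,92,5)
E
```

```text
t 7.3 pos [ 0.501  -0.0365  0.0475] head 91.9 tilt [ 1.01 -0.04] width 0.0438 q7 0.17 F [-0.6  0.  -0.5]
total tool [-0.0034 -0.0015  0.0199] az -0.12
[0, 0, np.float64(-0.02), -0.0007, -0.0002, np.float64(0.004)]
[0, 0, np.float64(-0.02), -0.0007, -0.0002, np.float64(0.004)]
[0, 0, np.float64(-0.02), -0.0007, -0.0002, np.float64(0.004)]
[0, 0, np.float64(-0.02), -0.0007, -0.0002, np.float64(0.004)]
[0, 0, np.float64(-0.02), -0.0007, -0.0002, np.float64(0.004)]
```

send_rows(
  steps=[
    [0.6,0,0,0,0,0.004,1],
    [0,0,0,0,0,0.004,1],
    [0,0,0,0,0,0.004,1],
    [0,0,0,0,0,0.003,1],
    [0,0,0,0,0,0.002,1],
    [0,0,0,0,0,0.001,1],
    [0,0,0,0,0,0.0005,1],
    [0,0,0,0,0,0,1],
    [0,0,0,0,0,0,1],
    [0,0,0,0,0,0,1],
  ],
)

```text
time: 8.3
ee_pos: [0.5012, -0.0408, 0.0279]
eef_rot: [0.697, 0.717, 0.002, 0.003]
ft_force: [-0.1, -0.8, -0.7]
width: 0.0439
```

```bash
python3 - <<'E'
from h import *
togo(.5,-.04,.0275,92,1)
E
```

```text
t 8.3 pos [ 0.5012 -0.0408  0.0279] head 91.6 tilt [ 0.4  -0.13] width 0.0439 q7 0.19 F [-0.1 -0.8 -0.7]
total tool [ 0.0008 -0.0012  0.0004] az -0.45
[0, 0, np.float64(-0.45), 0.0008, -0.0012, np.float64(0.0004)]
```

send_rows(
  steps=[
    [0,0,0,0,0,0.001,1],
    [0,0,0,0,0,0.0005,1],
    [0,0,0,0,0,0,1],
    [0,0,0,0,0,0,-0.4],
    [0,0,0,0,0,0,-0.4],
    [0,0,0,0,0,0,-0.4],
    [0,0,0,0,0,0,-0.4],
    [0,0,0,0,0,-0.01,-0.6],
    [0,0,0,0,0,-0.025,-1],
    [0,0,0,0,0,-0.03,-1],
  ],
)

```text
time: 9.3
ee_pos: [0.4985, -0.0409, 0.0915]
eef_rot: [0.698, 0.717, -0.001, 0.002]
ft_force: [1.0, -0.3, 1.0]
width: 0.0775
```

```bash
python3 - <<'E'
from h import *
togo(.5,-.04,.15,0,10)
E
```

```text
t 9.3 pos [ 0.4985 -0.0409  0.0915] head 91.5 tilt [ 0.03 -0.21] width 0.0775 q7 0.13 F [ 1.  -0.3  1. ]
total tool [ 0.0006  0.0016 -0.0585] az 91.55
[0, 0, np.float64(9.15), 0.0001, 0.0002, np.float64(-0.0058)]
[0, 0, np.float64(9.15), 0.0001, 0.0001, np.float64(-0.0058)]
[0, 0, np.float64(9.15), 0.0001, 0.0001, np.float64(-0.0058)]
[0, 0, np.float64(9.15), 0.0001, 0.0001, np.float64(-0.0058)]
[0, 0, np.float64(9.15), 0.0002, 0.0001, np.float64(-0.0058)]
[0, 0, np.float64(9.15), 0.0002, 0.0, np.float64(-0.0058)]
[0, 0, np.float64(9.15), 0.0002, 0.0, np.float64(-0.0058)]
[0, 0, np.float64(9.15), 0.0002, -0.0, np.float64(-0.0058)]
[0, 0, np.float64(9.15), 0.0002, -0.0, np.float64(-0.0058)]
[0, 0, np.float64(9.15), 0.0002, -0.0001, np.float64(-0.0058)]
```

send_rows(
  steps=[
    [0,0,8.5,0,0,-0.02,-1],
    [0,0,8.5,0,0,-0.02,-1],
    [0,0,8.5,0,0,-0.01,-1],
    [0,0,8.5,0,0,0,-1],
    [0,0,8.5,0,0,0,-1],
    [0,0,8.5,0,0,0,-1],
    [0,0,8.5,0,0,0,-1],
    [0,0,8.5,0,0,0,-1],
    [0,0,8.5,0,0,0,-1],
    [0,0,8.5,0,0,0,-1],
  ],
)

```text
time: 10.3
ee_pos: [0.501, -0.0421, 0.1558]
eef_rot: [0.999, 0.047, 0.006, 0.0]
ft_force: [0.5, 0.5, 0.5]
width: 0.087
```

```bash
python3 - <<'E'
from h import *
togo(.5,-.04,.15,0,1)
snap("wrist","w4")
im,W=cloud("w4"); x,y,z=W[...,0],W[...,1],W[...,2]
m=(z>.028)&(z<.042)&(im.max(-1)<150)&(abs(y+.04)<.06)&(abs(x-.5)<.06)
n,l,st,ce=cv2.connectedComponentsWithStats(m.astype(np.uint8)); i=1+st[1:,4].argmax()
print(st[i],cv2.minAreaRect((W[l==i][:,:2]*1000).astype(np.float32)),np.median(W[l==i][:,2]))
E
```

```text
t 10.3 pos [ 0.501  -0.0421  0.1558] head 5.4 tilt [0.74 0.01] width 0.087 q7 -1.4 F [0.5 0.5 0.5]
total tool [-0.0009 -0.0022  0.0058] az 5.36
[0, 0, np.float64(5.36), -0.0008, -0.0022, np.float64(0.0058)]
[ 232  182   81   58 4146] ((501.8787841796875, -39.40948486328125), (44.51412582397461, 64.03443908691406), 1.4276584386825562) 0.035369606430204925
```

View pics/w4.png

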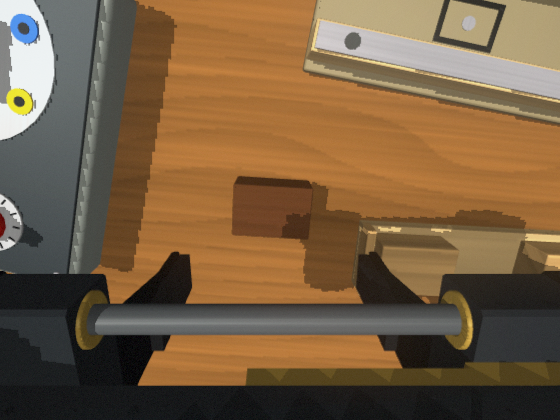

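The wrist view shows the walnut lying flat on the bench at about (272,208), clear of the trough and console. It measures (0.5017, −0.0395) with yaw 1.4°. I'll regrasp it by its ends.

send_rows(
  steps=[
    [0,-0.7,2,0,-0.001,0.015,-1],
    [0,0,2,0,-0.001,0.02,-1],
    [0,0,0,0,-0.001,0.02,-1],
    [0,0,0,0,0,0.02,-1],
    [0,0,0,0,0,0.015,-1],
    [0,0,0,0,0,0.01,-1],
    [0,0,0,0,0,0,-1],
    [0,0,0,0,0,0,-1],
    [0,0,0,0,0,0,-1],
    [0,0,0,0,0,0,-1],
  ],
)

```text
time: 11.35
ee_pos: [0.504, -0.0389, 0.0587]
eef_rot: [1.0, 0.016, 0.004, -0.001]
ft_force: [-0.4, -0.3, 0.5]
width: 0.087
```

```bash
python3 - <<'E'
from h import *
togo(.5017,-.0395,.026,1.5,5)
E
```

```text
t 11.35 pos [ 0.504  -0.0389  0.0587] head 1.8 tilt [0.44 0.12] width 0.087 q7 -1.35 F [-0.4 -0.3  0.5]
total tool [-0.0026  0.0006  0.0327] az 0.34
[0, 0, np.float64(0.07), -0.0005, 0.0001, np.float64(0.0065)]
[0, 0, np.float64(0.07), -0.0005, 0.0001, np.float64(0.0065)]
[0, 0, np.float64(0.07), -0.0005, 0.0001, np.float64(0.0065)]
[0, 0, np.float64(0.07), -0.0005, 0.0001, np.float64(0.0065)]
[0, 0, np.float64(0.07), -0.0005, 0.0001, np.float64(0.0065)]
```

send_rows(
  steps=[
    [0,-0.4,0.3,-0.001,0,0.008,-1],
    [0,0,0,-0.001,0,0.009,-1],
    [0,0,0,-0.0005,0,0.009,-1],
    [0,0,0,0,0,0.006,-1],
    [0,0,0,0,0,0.001,-1],
    [0,0,0,0,0,0,1],
    [0,0,0,0,0,0,1],
    [0,0,0,0,0,0,1],
    [0,0,0,0,0,0,1],
    [0,0,0,0,0,0,1],
  ],
  force=20,
)

```text
time: 12.35
ee_pos: [0.5018, -0.0388, 0.0235]
eef_rot: [1.0, 0.013, 0.001, -0.001]
ft_force: [-1.0, 0.3, -1.5]
width: 0.0641
```

```bash
python3 - <<'E'
from h import *
togo(.658,-.173,.1,-5.5,10)
E
```

```text
t 12.35 pos [ 0.5018 -0.0388  0.0235] head 1.5 tilt [0.07 0.12] width 0.0641 q7 -1.32 F [-1.   0.3 -1.5]
total tool [ 0.1526  0.1382 -0.0766] az 7.04
[0, 0, np.float64(0.7), 0.0153, 0.0138, np.float64(-0.0077)]
[0, 0, np.float64(0.7), 0.0154, 0.0136, np.float64(-0.0077)]
[0, 0, np.float64(0.7), 0.0156, 0.0135, np.float64(-0.0077)]
[0, 0, np.float64(0.7), 0.0158, 0.0133, np.float64(-0.0077)]
[0, 0, np.float64(0.7), 0.0159, 0.0131, np.float64(-0.0077)]
[0, 0, np.float64(0.7), 0.0161, 0.0129, np.float64(-0.0077)]
[0, 0, np.float64(0.7), 0.0162, 0.0127, np.float64(-0.0077)]
[0, 0, np.float64(0.7), 0.0164, 0.0125, np.float64(-0.0077)]
[0, 0, np.float64(0.7), 0.0165, 0.0123, np.float64(-0.0077)]
[0, 0, np.float64(0.7), 0.0167, 0.0121, np.float64(-0.0077)]
```

send_rows(
  steps=[
    [0,0,0,0,0,-0.006,1],
    [0,0,0,0,0,-0.012,1],
    [0,0,0,0,0,-0.018,1],
    [0,0,0,0,0,-0.018,1],
    [0,0,0,0,0,-0.018,1],
    [0,0,0.7,0.01,0.009,-0.012,1],
    [0,0,0.7,0.016,0.014,0,1],
    [0,0,0.7,0.016,0.014,0,1],
    [0,0,0.7,0.016,0.014,0,1],
    [0,0,0.7,0.016,0.014,0,1],
  ],
)

```text
time: 13.35
ee_pos: [0.5782, -0.1039, 0.1205]
eef_rot: [1.0, -0.017, 0.003, -0.003]
ft_force: [-0.3, 0.3, -1.0]
width: 0.0638
```

```bash
python3 - <<'E'
from h import *
np.set_printoptions(precision=4,suppress=True)
togo(.658,-.173,.1,-5.5,6)
print(plane("w4",[(440,1),(508,3),(434,40),(497,50),(468,22)],.0145))
im,W=cloud("w4"); x,y,z=W[...,0],W[...,1],W[...,2]
m=(z>.009)&(z<.02)&(im.max(-1)<75)&(x>.6)&(y<-.1)
n,l,st,ce=cv2.connectedComponentsWithStats(m.astype(np.uint8))
for i in range(1,n):
  if st[i,4]>100: print(st[i],cv2.minAreaRect((W[l==i][:,:2]*1000).astype(np.float32)))
E
```

```text
t 13.35 pos [ 0.5782 -0.1039  0.1205] head -1.9 tilt [0.4  0.33] width 0.0638 q7 -1.27 F [-0.3  0.3 -1. ]
total tool [0.0819 0.0665 0.0207] az 3.59
[0, 0, np.float64(0.6), 0.0137, 0.0111, np.float64(0.0034)]
[0, 0, np.float64(0.6), 0.0138, 0.0109, np.float64(0.0034)]
[0, 0, np.float64(0.6), 0.0139, 0.0108, np.float64(0.0034)]
[0, 0, np.float64(0.6), 0.014, 0.0106, np.float64(0.0034)]
[0, 0, np.float64(0.6), 0.0141, 0.0105, np.float64(0.0034)]
[0, 0, np.float64(0.6), 0.0142, 0.0103, np.float64(0.0034)]
[[ 0.6699 -0.1492  0.0145]
 [ 0.6734 -0.1998  0.0145]
 [ 0.6437 -0.1508  0.0145]
 [ 0.6415 -0.2006  0.0145]
 [ 0.6582 -0.1734  0.0145]]
[434   0  72  52 804] ((657.4440307617188, -173.63766479492188), (46.22496032714844, 32.83314514160156), 85.31782531738281)
```

send_rows(
  steps=[
    [0,0,0.6,0.014,0.011,0.002,1],
    [0,0,0.6,0.014,0.011,0.002,1],
    [0,0,0.6,0.014,0.011,0.002,1],
    [0,0,0.6,0.014,0.011,0.002,1],
    [0,0,0.6,0.012,0.01,0.002,1],
    [0,-0.4,0.3,0.008,0.007,0.002,1],
    [-0.3,0,0,0.003,0.003,0,1],
    [0,0,0,0,0,0,1],
    [0,0,0,0,0,0,1],
    [0,0,0,0,0,0,1],
  ],
)

```text
time: 14.35
ee_pos: [0.6578, -0.1768, 0.1183]
eef_rot: [0.999, -0.047, 0.002, 0.001]
ft_force: [0.8, 0.2, -1.0]
width: 0.0637
```

```bash
python3 - <<'E'
from h import *
togo(.6575,-.1735,.07,-5.3,5)
snap("wrist","w5");snap("scene","s5")
crop("s5",170,340,200,340,"c5")
E
```

```text
t 14.35 pos [ 0.6578 -0.1768  0.1183] head -5.4 tilt [ 0.28 -0.14] width 0.0637 q7 -1.2 F [ 0.8  0.2 -1. ]
total tool [-0.0008 -0.0034  0.0483] az -0.1
[0, 0, np.float64(-0.02), -0.0001, -0.0007, np.float64(0.0097)]
[0, 0, np.float64(-0.02), -0.0001, -0.0007, np.float64(0.0097)]
[0, 0, np.float64(-0.02), -0.0001, -0.0007, np.float64(0.0097)]
[0, 0, np.float64(-0.02), -0.0001, -0.0007, np.float64(0.0097)]
[0, 0, np.float64(-0.02), -0.0001, -0.0007, np.float64(0.0097)]
```

View pics/w5.png

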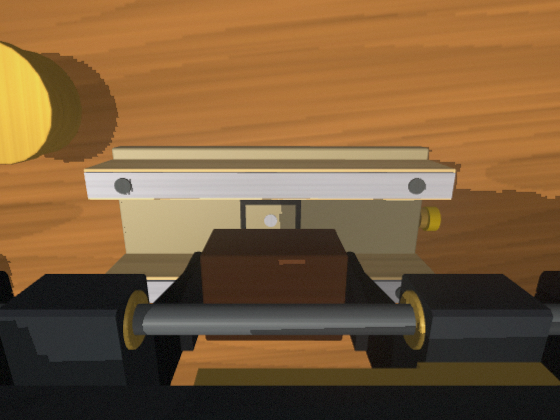

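View pics/c5.png

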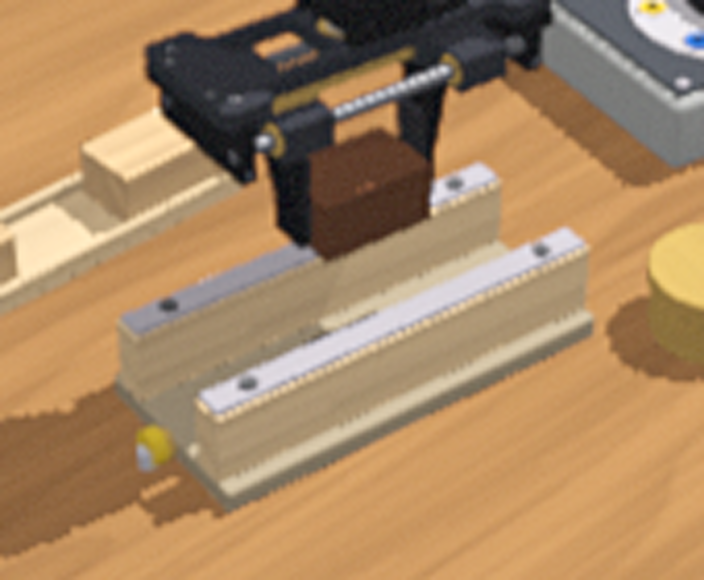

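The wrist view shows the held walnut centred at column 274, with the seal at (271,215) ahead of it, so they are aligned along the channel. I'll lower it slowly.

send_rows(
  steps=[
    [0,-0.2,0,-0.0008,-0.0015,0,1],
    [0,0,0,0,-0.0015,0.004,1],
    [0,0,0,0,-0.0005,0.008,1],
    [0,0,0,0,0,0.01,1],
    [0,0,0,0,0,0.01,1],
    [0,0,0,0,0,0.01,1],
    [0,0,0,0,0,0.008,1],
    [0,0,0,0,0,0.004,1],
    [0,0,0,0,0,0,1],
    [0,0,0,0,0,0,1],
  ],
)

```text
time: 15.45
ee_pos: [0.6561, -0.172, 0.0576]
eef_rot: [0.999, -0.047, -0.001, 0.001]
ft_force: [0.2, -0.3, 0.3]
width: 0.0639
```

```bash
python3 - <<'E'
from h import *
np.set_printoptions(precision=4,suppress=True)
togo(.6575,-.1735,.0385,-5.3,5)
snap("wrist","w6")
im,W=cloud("w6"); x,y,z=W[...,0],W[...,1],W[...,2]
a=np.radians(-5.3); e=np.array([np.cos(a),np.sin(a)]);t=x*e[0]+y*e[1]; s=-x*e[1]+y*e[0]
cy=-.6575*e[1]-.1735*e[0]
r=(abs(s-cy)<.08)&(z>.05)&(z<.062)&(t>.68)&(t<.74)&(im.min(-1)>120); print("far rail",np.percentile(t[r],[1,50,99]),np.median(z[r]))
b=(abs(s-cy)<.05)&(t>.6)&(t<.70)&(im.max(-1)<130)&(im[...,2]>im[...,0]*1.6)&(z>.03)&(z<.09)
n,l,st,ce=cv2.connectedComponentsWithStats(b.astype(np.uint8)); i=1+st[1:,4].argmax();b=l==i
print("blank t",np.percentile(t[b],[1,50,99]),"s",np.percentile(s[b],[1,99]),cy,np.percentile(z[b],[1,99]))
E
```

```text
t 15.45 pos [ 0.6561 -0.172   0.0576] head -5.4 tilt [-0.1  -0.07] width 0.0639 q7 -1.18 F [ 0.2 -0.3  0.3]
total tool [0.0015 0.0014 0.0191] az -0.07
[0, 0, np.float64(-0.01), 0.0003, 0.0003, np.float64(0.0038)]
[0, 0, np.float64(-0.01), 0.0003, 0.0003, np.float64(0.0038)]
[0, 0, np.float64(-0.01), 0.0003, 0.0003, np.float64(0.0038)]
[0, 0, np.float64(-0.01), 0.0003, 0.0003, np.float64(0.0038)]
[0, 0, np.float64(-0.01), 0.0003, 0.0003, np.float64(0.0038)]
far rail [0.6993 0.7087 0.7169] 0.058310468230074464
blank t [0.668  0.6816 0.6917] s [-0.1406 -0.0785] -0.11202457388891074 [0.0557 0.0708]
```

View pics/w6.png

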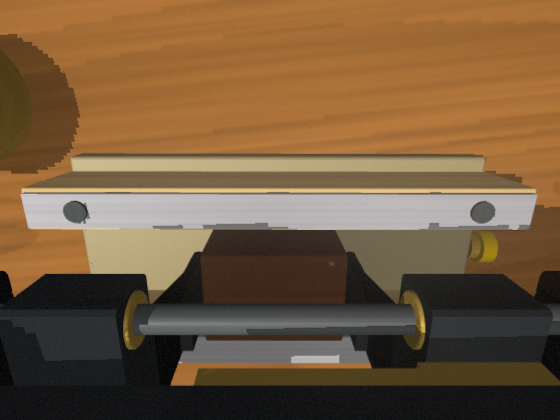

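The blank is inside the channel and the wrist shows no contact force. I'll finish lowering it.

send_rows(
  steps=[
    [0,0,0,0.0005,0.0005,0.004,1],
    [0,0,0,0.0005,0.0005,0.005,1],
    [0,0,0,0,0,0.004,1],
    [0,0,0,0,0,0.003,1],
    [0,0,0,0,0,0.002,1],
    [0,0,0,0,0,0.001,1],
    [0,0,0,0,0,0.0005,1],
    [0,0,0,0,0,0,1],
    [0,0,0,0,0,0,1],
    [0,0,0,0,0,0,1],
  ],
)

```text
time: 16.5
ee_pos: [0.6579, -0.1734, 0.0378]
eef_rot: [0.999, -0.047, 0.0, 0.001]
ft_force: [0.4, 0.4, -0.7]
width: 0.0638
```

```bash
python3 - <<'E'
from h import *
togo(.6575,-.1735,.0375,-5.3,1)
E
```

```text
t 16.5 pos [ 0.6579 -0.1734  0.0378] head -5.4 tilt [ 0.03 -0.08] width 0.0638 q7 -1.17 F [ 0.4  0.4 -0.7]
total tool [-0.0004  0.0002  0.0003] az -0.06
[0, 0, np.float64(-0.06), -0.0004, 0.0002, np.float64(0.0003)]
```

send_rows(
  steps=[
    [0,0,0,0,0,0.0005,1],
    [0,0,0,0,0,0.0005,1],
    [0,0,0,0,0,0,1],
    [0,0,0,0,0,0,1],
    [0,0,0,0,0,0,-0.65],
    [0,0,0,0,0,0,-0.65],
    [0,0,0,0,0,0,-0.8],
    [0,0,0,0,0,0,-0.8],
    [0,0,0,0,0,-0.004,-0.8],
    [0,0,0,0,0,-0.01,-0.8],
  ],
)

```text
time: 17.5
ee_pos: [0.6574, -0.1732, 0.0508]
eef_rot: [0.999, -0.047, -0.0, 0.001]
ft_force: [-0.2, 0.8, -0.7]
width: 0.0779
```

```bash
python3 - <<'E'
from h import *
togo(.6575,-.1735,.2,-5.3,1)
E
```

```text
t 17.5 pos [ 0.6574 -0.1732  0.0508] head -5.4 tilt [-0.05 -0.06] width 0.0779 q7 -1.18 F [-0.2  0.8 -0.7]
total tool [-0.      0.0005 -0.1492] az -0.06
[0, 0, np.float64(-0.06), 0.0001, 0.0003, np.float64(-0.1492)]
```

send_rows(
  steps=[
    [0,0,0,0,0,-0.02,-0.8],
    [0,0,0,0,0,-0.035,-0.8],
    [0,0,0,0,0,-0.04,-0.8],
    [0,0,0,0,0,-0.04,-0.6],
    [0,0,0,-0.03,-0.03,-0.02,-0.4],
    [0,0,0,-0.03,-0.03,0,-0.4],
    [0,0,0,-0.03,-0.03,0,-0.4],
    [0,0,0.5,-0.01,-0.045,0,-0.4],
    [0,0,0.5,0,-0.045,0,-0.4],
    [0,0,0.5,0,-0.045,0,-0.4],
  ],
)

```text
time: 18.5
ee_pos: [0.5783, 0.0563, 0.2221]
eef_rot: [0.998, -0.069, 0.005, 0.0]
ft_force: [0.1, 0.1, 0.0]
width: 0.0608
```

```bash
python3 - <<'E'
from h import *
np.set_printoptions(precision=4,suppress=True)
togo(.56,.1,.2,-8,5)
snap("wrist","w7"); snap("side","d7"); crop("d7",200,300,160,240,"c7")
im,W=cloud("w7"); x,y,z=W[...,0],W[...,1],W[...,2]
m=(z>.043)&(z<.054)&(im.max(-1)<150)&(abs(y+.175)<.06)&(abs(x-.657)<.05)
if m.any():
  n,l,st,ce=cv2.connectedComponentsWithStats(m.astype(np.uint8)); i=1+st[1:,4].argmax()
  print(st[i],cv2.minAreaRect((W[l==i][:,:2]*1000).astype(np.float32)),np.median(W[l==i][:,2]),np.percentile(W[l==i][:,2],[2,98]))
E
```

```text
t 18.5 pos [0.5783 0.0563 0.2221] head -7.9 tilt [ 0.55 -0.05] width 0.0608 q7 -1.73 F [0.1 0.1 0. ]
total tool [-0.0243 -0.0407  0.0218] az 0.13
[0, 0, np.float64(0.03), -0.0048, -0.0081, np.float64(0.0044)]
[0, 0, np.float64(0.03), -0.0048, -0.0081, np.float64(0.0044)]
[0, 0, np.float64(0.03), -0.0048, -0.0081, np.float64(0.0044)]
[0, 0, np.float64(0.03), -0.0048, -0.0081, np.float64(0.0044)]
[0, 0, np.float64(0.03), -0.0048, -0.0081, np.float64(0.0044)]
[ 480   44   80   58 4092] ((658.4795532226562, -171.8773193359375), (65.64292907714844, 44.08896255493164), 84.6680679321289) 0.04945368777747486 [0.0455 0.051 ]
```

View pics/w7.png

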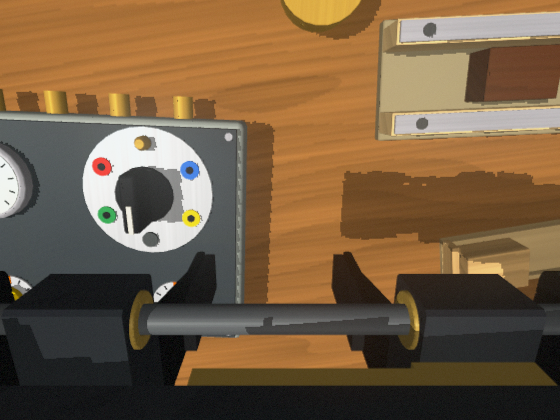

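View pics/c7.png

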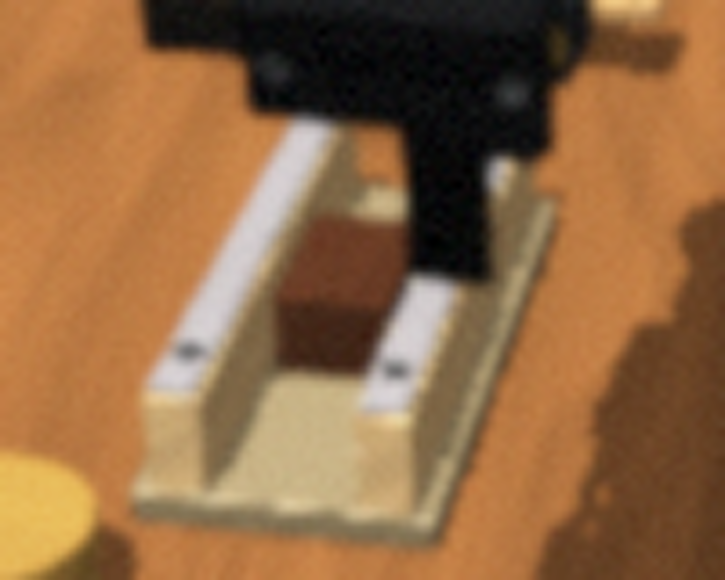

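The wrist view shows the blank flat between the rails at about (515,72), and its measured centre matches the seal within about 1.5 mm. The selector is at (143,195) with its white line towards the plug at (151,239). The yellow port at (191,218) is next to the plug, at 60°.

```bash
python3 - <<'E'
from h import *
np.set_printoptions(precision=4,suppress=True)
im,W=cloud("w7"); x,y,z=W[...,0],W[...,1],W[...,2]
def rect(m): return cv2.minAreaRect((W[m][:,:2]*1000).astype(np.float32))
m=(z>.097)&(z<.106)&(x>.54)&(x<.67)&(y>.1)&(y<.24); print("bar top",rect(m),m.sum(),np.median(z[m]))
wl=m&(im.min(-1)>150); print("line",rect(wl),W[wl].mean(0)[:2])
m=(z>.066)&(z<.073)&(x>.54)&(x<.67)&(y>.1)&(y<.24); print("disc",rect(m),m.sum())
P={}
for n,(u,v) in dict(yel=(191,218),blue=(190,170),red=(102,167),green=(107,214),plug=(151,239),vent=(142,143)).items():
    p=plane("w7",[(u,v)],.060)[0]; P[n]=p[:2]; 
c=cv2.minEnclosingCircle(np.array([P[n]*1000 for n in ["yel","blue","red","green"]],np.float32)); print(c)
ax=np.array(c[0])/1000
for n in P: d=P[n]-ax; print(n,P[n],np.hypot(*d),np.degrees(np.arctan2(d[1],d[0])))
crop("w7",70,230,110,260,"c8")
E
```

```text
bar top ((600.9199829101562, 172.42308044433594), (13.984182357788086, 49.6429557800293), 80.74058532714844) 1082 0.10202427244827861
line ((587.9971923828125, 176.64596557617188), (10.46400260925293, 23.797021865844727), 87.73113250732422) [0.5882 0.175 ]
disc ((611.2557983398438, 165.27734375), (51.398067474365234, 69.18875885009766), 54.140281677246094) 1253
((601.1004638671875, 171.72320556640625), 45.663326263427734)
yel [0.5713 0.1372] 0.04564697043873918 -130.82578487080954
blue [0.6163 0.1287] 0.045663229835104374 -70.5863163108367
red [0.6298 0.2069] 0.04542641358218248 50.82735331686355
green [0.5859 0.2148] 0.04566321878529355 109.4136116309596
plug [0.5556 0.1798] 0.04617884933380546 169.97320409478198
vent [0.6457 0.1658] 0.04501816240810843 -7.546367579246461
```

View pics/c8.png

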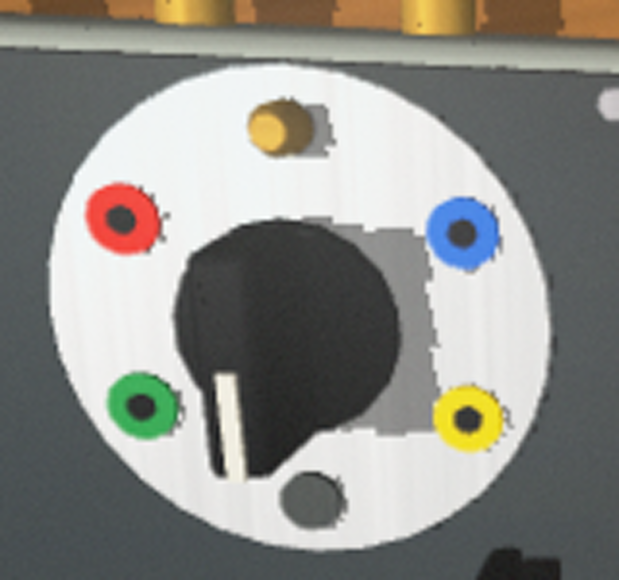

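```bash
python3 - <<'E'
from h import *
togo(.601,.172,.13,-9.3,7)
E
```

```text
t 18.6 pos [0.5787 0.0631 0.2212] head -7.2 tilt [0.49 0.04] width 0.0605 q7 -1.73 F [ 0.   0.2 -1.1]
total tool [ 0.0076 -0.1107  0.0915] az 2.05
[0, 0, np.float64(0.29), 0.0012, -0.0158, np.float64(0.013)]
[0, 0, np.float64(0.29), 0.0011, -0.0158, np.float64(0.013)]
[0, 0, np.float64(0.29), 0.001, -0.0158, np.float64(0.013)]
[0, 0, np.float64(0.29), 0.001, -0.0159, np.float64(0.013)]
[0, 0, np.float64(0.29), 0.0009, -0.0159, np.float64(0.013)]
[0, 0, np.float64(0.29), 0.0008, -0.0159, np.float64(0.013)]
[0, 0, np.float64(0.29), 0.0007, -0.0159, np.float64(0.013)]
```

send_rows(
  steps=[
    [0,-0.5,0.5,0.001,-0.022,0,0.1],
    [0,0,0.5,0.001,-0.022,0,0.1],
    [0,0,0.5,0.001,-0.022,0.01,0.1],
    [0,0,0.5,0.001,-0.022,0.02,0.1],
    [0,0,0,0.001,-0.017,0.02,0.1],
    [0,0,0,0.001,-0.007,0.02,0.1],
    [0,0,0,0,0,0.015,0.1],
    [0,0,0,0,0,0.005,0.1],
    [0,0,0,0,0,0,0.1],
    [0,0,0,0,0,0,0.1],
  ],
)

```text
time: 19.6
ee_pos: [0.6041, 0.1751, 0.1372]
eef_rot: [0.997, -0.082, 0.004, -0.003]
ft_force: [0.0, -0.1, 0.6]
width: 0.039
```

```bash
python3 - <<'E'
from h import *
togo(.601,.172,.0905,-9.3,5)
E
```

```text
t 19.6 pos [0.6041 0.1751 0.1372] head -9.4 tilt [0.47 0.32] width 0.039 q7 -1.87 F [ 0.  -0.1  0.6]
total tool [-0.0029  0.0039  0.0466] az -0.08
[0, 0, np.float64(-0.02), -0.0005, 0.0007, np.float64(0.0093)]
[0, 0, np.float64(-0.02), -0.0005, 0.0007, np.float64(0.0093)]
[0, 0, np.float64(-0.02), -0.0005, 0.0007, np.float64(0.0093)]
[0, 0, np.float64(-0.02), -0.0005, 0.0007, np.float64(0.0093)]
[0, 0, np.float64(-0.02), -0.0005, 0.0007, np.float64(0.0093)]
```

send_rows(
  steps=[
    [-0.3,-0.4,0,-0.001,0.0015,0.005,0.1],
    [0,0,0,-0.001,0.0015,0.01,0.1],
    [0,0,0,-0.001,0.001,0.01,0.1],
    [0,0,0,0,0,0.01,0.1],
    [0,0,0,0,0,0.006,0.1],
    [0,0,0,0,0,0.003,0.1],
    [0,0,0,0,0,0,0.1],
    [0,0,0,0,0,0,0.1],
    [0,0,0,0,0,0,0.1],
    [0,0,0,0,0,0,0.1],
  ],
)

```text
time: 20.6
ee_pos: [0.6013, 0.1703, 0.0915]
eef_rot: [0.997, -0.083, 0.001, -0.001]
ft_force: [0.9, -0.3, -0.4]
width: 0.0391
```

```bash
python3 - <<'E'
from h import *
togo(.601,.172,.0905,-9.3,1)
E
```

```text
t 20.6 pos [0.6013 0.1703 0.0915] head -9.5 tilt [0.14 0.13] width 0.0391 q7 -1.85 F [ 0.9 -0.3 -0.4]
total tool [-0.0006 -0.0016  0.001 ] az -0.18
[0, 0, np.float64(-0.18), -0.0006, -0.0016, np.float64(0.001)]
```

send_rows(
  steps=[
    [0,0,0,-0.0005,-0.0016,0.001,0.1],
    [0,0,0,0,0,0,0.6],
    [0,0,0,0,0,0,1],
    [0,0,0,0,0,0,1],
    [0,0,0,0,0,0,1],
    [0,0,0,0,0,0,1],
    [0,0,0,0,0,0,1],
    [0,0,0,0,0,0,1],
    [0,0,0,0,0,0,1],
    [0,0,0,0,0,0,1],
  ],
  force=30,
)

```text
time: 21.6
ee_pos: [0.6014, 0.1719, 0.0911]
eef_rot: [0.997, -0.083, 0.002, -0.001]
ft_force: [-0.3, 0.0, 0.0]
width: 0.0137
```

```bash
python3 - <<'E'
from h import *
togo(.601,.172,.0905,49.7,1)
E
```

```text
t 21.6 pos [0.6014 0.1719 0.0911] head -9.5 tilt [0.19 0.14] width 0.0137 q7 -1.85 F [-0.3  0.   0. ]
total tool [-0.0004 -0.      0.0006] az -59.19
[0, 0, np.float64(-59.19), -0.0004, -0.0, np.float64(0.0006)]
```

send_rows(
  steps=[
    [0,0,-3,0,0,0,1],
    [0,0,-6,0,0,0,1],
    [0,0,-6,0,0,0,1],
    [0,0,-6,0,0,0,1],
    [0,0,-6,0,0,0,1],
    [0,0,-6,0,0,0,1],
    [0,0,-6,0,0,0,1],
    [0,0,-4,0,0,0,1],
    [0,0,-2,0,0,0,1],
    [0,0,0,0,0,0,1],
  ],
)

```text
time: 22.6
ee_pos: [0.6012, 0.1727, 0.0911]
eef_rot: [0.947, 0.32, 0.002, -0.001]
ft_force: [-0.6, -0.6, 0.4]
width: 0.0139
```

```bash
python3 - <<'E'
from h import *
togo(.6012,.172,.091,49.7,1); print(read_state()['torque'])
E
```

```text
t 22.6 pos [0.6012 0.1727 0.0911] head 37.3 tilt [0.17 0.21] width 0.0139 q7 -1.11 F [-0.6 -0.6  0.4]
total tool [-0.0004  0.0005  0.0001] az -12.4
[0, 0, np.float64(-12.4), -0.0004, 0.0005, np.float64(0.0001)]
[-0.15227631  0.22225608  0.03620692]
```

send_rows(
  steps=[
    [0,0,-3,0,0,0,1],
    [0,0,-4,0,0,0,1],
    [0,0,-3,0,0,0,1],
    [0,0,-2,0,0,0,1],
    [0,0,-0.4,0,0,0,1],
    [0,0,0,0,0,0,1],
    [0,0,0,0,0,0,1],
    [0,0,0,0,0,0,1],
    [0,0,0,0,0,0,1],
    [0,0,0,0,0,0,1],
  ],
)

```text
time: 23.6
ee_pos: [0.601, 0.1728, 0.0911]
eef_rot: [0.908, 0.419, 0.002, -0.001]
ft_force: [-0.1, -0.8, 0.2]
width: 0.0137
```

```bash
python3 - <<'E'
from h import *
togo(.6012,.172,.091,49.7,1); print(read_state()['torque'])
E
```

```text
t 23.6 pos [0.601  0.1728 0.0911] head 49.5 tilt [0.14 0.21] width 0.0137 q7 -0.91 F [-0.1 -0.8  0.2]
total tool [-0.0005  0.0006  0.0001] az -0.16
[0, 0, np.float64(-0.16), -0.0005, 0.0006, np.float64(0.0001)]
[-0.20624031  0.21736152  0.08624021]
```

send_rows(
  steps=[
    [0,0,0,0,0,0,0.2],
    [0,0,0,0,0,0,0.2],
    [0,0,0,0,0,0,0.2],
    [0,0,0,0,0,-0.01,0.2],
    [0,0,0,0,0,-0.03,0.2],
    [0,0,0,-0.01,-0.01,-0.04,0.2],
    [0,0,0.5,-0.02,-0.02,-0.04,0.2],
    [0,0,0.5,-0.02,-0.03,0,0.2],
    [0,0,0.5,-0.01,-0.02,0,0.2],
    [0,0,0,0,0,0,0.2],
  ],
)

```text
time: 24.6
ee_pos: [0.4989, 0.1791, 0.2199]
eef_rot: [0.914, 0.405, 0.004, -0.002]
ft_force: [0.7, 0.0, -0.4]
width: 0.0348
```

```bash
cat > sel.py <<'E'
from h import *
import sys
np.set_printoptions(precision=4,suppress=True)
f=sys.argv[1]; snap("wrist",f)
togo(.5125,.337,.13,44,6)
im,W=cloud(f); hsv=cv2.cvtColor(im,cv2.COLOR_BGR2HSV).astype(int); x,y,z=W[...,0],W[...,1],W[...,2]
def rect(m): return cv2.minAreaRect((W[m][:,:2]*1000).astype(np.float32))
m=(z>.097)&(z<.106)&(x>.54)&(x<.67)&(y>.1)&(y<.24)&(im.max(-1)<90); print("bar top",rect(m),m.sum())
m=(z>.05)&(z<.064)&(x>.54)&(x<.67)&(y>.1)&(y<.24)&(hsv[...,0]>22)&(hsv[...,0]<34)&(hsv[...,1]>150)
n,l,st,ce=cv2.connectedComponentsWithStats(m.astype(np.uint8)); i=1+st[1:,4].argmax(); print("yellow",st[i],rect(l==i))
m=(z>.094)&(z<.104)&(x<.54)&(hsv[...,0]>22)&(hsv[...,0]<32)&(hsv[...,1]>120); 
if m.sum()>5: print("trim",rect(m),m.sum())
E
python3 sel.py w9
```

```text
t 24.65 pos [0.5    0.1786 0.2198] head 47.8 tilt [0.35 0.31] width 0.0345 q7 -1.12 F [-0.   0.2  0.9]
total tool [ 0.1251 -0.0972  0.0907] az 3.8
[0, 0, np.float64(0.63), 0.021, -0.0162, np.float64(0.015)]
[0, 0, np.float64(0.63), 0.0208, -0.0164, np.float64(0.015)]
[0, 0, np.float64(0.63), 0.0206, -0.0167, np.float64(0.015)]
[0, 0, np.float64(0.63), 0.0204, -0.0169, np.float64(0.015)]
[0, 0, np.float64(0.63), 0.0202, -0.0171, np.float64(0.015)]
[0, 0, np.float64(0.63), 0.02, -0.0173, np.float64(0.015)]
bar top ((600.8191528320312, 173.56504821777344), (48.883087158203125, 14.487878799438477), 50.15602493286133) 1047
yellow [354 173  19  18 210] ((571.1503295898438, 138.11810302734375), (15.662934303283691, 16.213598251342773), 22.938783645629883)
trim ((512.685791015625, 336.6822509765625), (29.61826515197754, 12.110391616821289), 44.145530700683594) 675
```

View pics/w9.png

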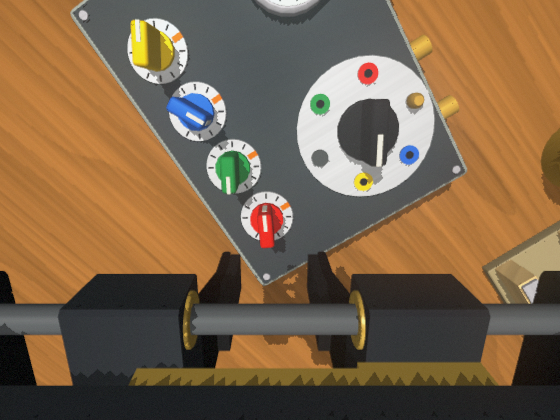

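The selector bar is at 230.2° and the yellow port is at about 229.5°. The picture shows the white line on the selector pointing at the yellow port (363,182). The yellow trimmer is at (152,48). On to the trimmer.

send_rows(
  steps=[
    [0,0,1,0.018,-0.014,0,0.3],
    [0,0,1,0.022,-0.017,0,0.3],
    [0,0,1,0.022,-0.018,0.01,0.3],
    [0,0,0.5,0.022,-0.018,0.015,0.3],
    [0,0,0.5,0.02,-0.017,0.02,0.3],
    [0,0,0,0.016,-0.014,0.02,0.3],
    [0,0,0,0.005,-0.004,0.02,0.3],
    [0,0,0,0,0,0.005,0.3],
    [0,0,0,0,0,0,0.3],
    [0,0,0,0,0,0,0.3],
  ],
)

```text
time: 25.65
ee_pos: [0.5265, 0.3413, 0.1303]
eef_rot: [0.93, 0.368, 0.007, 0.0]
ft_force: [-0.3, 0.4, 0.4]
width: 0.0302
```

```bash
python3 - <<'E'
from h import *
togo(.5127,.3369,.0865,44.1,1)
E
```

```text
t 25.65 pos [0.5265 0.3413 0.1303] head 43.2 tilt [0.71 0.27] width 0.0302 q7 -1.36 F [-0.3  0.4  0.4]
total tool [-0.0136 -0.0064  0.0436] az -0.93
[0, 0, np.float64(-0.93), -0.0131, -0.0062, np.float64(0.0438)]
```

send_rows(
  steps=[
    [0.3,-0.7,-0.5,-0.004,-0.002,0,0.3],
    [0,0,-0.4,-0.004,-0.002,0,0.3],
    [0,0,0,-0.003,-0.0015,0,0.3],
    [0,0,0,-0.001,0,0.005,0.3],
    [0,0,0,0,0,0.005,0.3],
    [0,0,0,0,0,0.005,0.3],
    [0,0,0,0,0,0,0.3],
    [0,0,0,0,0,0,0.3],
    [0,0,0,0,0,0,0.3],
    [0,0,0,0,0,0,0.3],
  ],
)

```text
time: 26.65
ee_pos: [0.5148, 0.3353, 0.1175]
eef_rot: [0.927, 0.375, 0.002, -0.001]
ft_force: [0.6, -0.2, 0.9]
width: 0.0304
```

```bash
python3 - <<'E'
from h import *
togo(.5127,.3369,.0865,44.1,1)
E
```

```text
t 26.65 pos [0.5148 0.3353 0.1175] head 44.0 tilt [0.14 0.15] width 0.0304 q7 -1.35 F [ 0.6 -0.2  0.9]
total tool [-0.0005 -0.0026  0.031 ] az -0.1
[0, 0, np.float64(-0.1), -0.0004, -0.0026, np.float64(0.031)]
```

send_rows(
  steps=[
    [0,0,-0.1,-0.0005,-0.0015,0,0.3],
    [0,0,0,0,-0.001,0.003,0.3],
    [0,0,0,0,0,0.006,0.3],
    [0,0,0,0,0,0.007,0.3],
    [0,0,0,0,0,0.007,0.3],
    [0,0,0,0,0,0.005,0.3],
    [0,0,0,0,0,0.002,0.3],
    [0,0,0,0,0,0,0.3],
    [0,0,0,0,0,0,0.3],
    [0,0,0,0,0,0,0.3],
  ],
)

```text
time: 27.65
ee_pos: [0.5124, 0.3369, 0.0844]
eef_rot: [0.927, 0.376, 0.001, -0.001]
ft_force: [-0.5, -0.3, 0.7]
width: 0.0307
```

```bash
python3 - <<'E'
from h import *
togo(.5127,.3369,.0865,44.1,1)
E
```

```text
t 27.65 pos [0.5124 0.3369 0.0844] head 44.1 tilt [0.11 0.12] width 0.0307 q7 -1.34 F [-0.5 -0.3  0.7]
total tool [ 0.0002  0.0002 -0.0021] az 0.01
[0, 0, np.float64(0.01), 0.0002, 0.0002, np.float64(-0.0021)]
```

send_rows(
  steps=[
    [0,0,0,0,0,-0.002,0.3],
    [0,0,0,0,0,0,0.3],
    [0,0,0,0,0,0,0.6],
    [0,0,0,0,0,0,1],
    [0,0,0,0,0,0,1],
    [0,0,0,0,0,0,1],
    [0,0,0,0,0,0,1],
    [0,0,0,0,0,0,1],
    [0,0,0,0,0,0,1],
    [0,0,0,0,0,0,1],
  ],
  force=25,
)

```text
time: 28.65
ee_pos: [0.513, 0.3371, 0.0875]
eef_rot: [0.927, 0.375, 0.002, -0.001]
ft_force: [-0.2, 0.6, 0.7]
width: 0.012
```

```bash
python3 - <<'E'
from h import *
togo(.5127,.3369,.0865,-10,1)
E
```

```text
t 28.65 pos [0.513  0.3371 0.0875] head 44.1 tilt [0.18 0.17] width 0.012 q7 -1.34 F [-0.2  0.6  0.7]
total tool [-0.0003 -0.0001  0.001 ] az 54.11
[0, 0, np.float64(54.11), -0.0003, -0.0001, np.float64(0.001)]
```

send_rows(
  steps=[
    [0,0,3,0,0,0,1],
    [0,0,6,0,0,0,1],
    [0,0,6,0,0,0,1],
    [0,0,6,0,0,0,1],
    [0,0,6,0,0,0,1],
    [0,0,6,0,0,0,1],
    [0,0,6,0,0,0,1],
    [0,0,4,0,0,0,1],
    [0,0,2,0,0,0,1],
    [0,0,0,0,0,0,1],
  ],
)

```text
time: 29.65
ee_pos: [0.5133, 0.3363, 0.0875]
eef_rot: [1.0, -0.024, 0.002, -0.001]
ft_force: [0.6, -1.1, -0.2]
width: 0.0116
```

```bash
python3 - <<'E'
from h import *
togo(.5127,.3369,.0865,-10,1)
E
```

```text
t 29.65 pos [0.5133 0.3363 0.0875] head -2.8 tilt [0.2  0.11] width 0.0116 q7 -2.1 F [ 0.6 -1.1 -0.2]
total tool [-0.0006 -0.0006  0.001 ] az 7.24
[0, 0, np.float64(7.24), -0.0006, -0.0006, np.float64(0.001)]
```

send_rows(
  steps=[
    [0,0,2,0,0,0,1],
    [0,0,2,0,0,0,1],
    [0,0,2,0,0,0,1],
    [0,0,1,0,0,0,1],
    [0,0,0.3,0,0,0,1],
    [0,0,0,0,0,0,1],
    [0,0,0,0,0,0,1],
    [0,0,0,0,0,0,1],
    [0,0,0,0,0,0,1],
    [0,0,0,0,0,0,1],
  ],
)

```text
time: 30.65
ee_pos: [0.5133, 0.3362, 0.0875]
eef_rot: [0.996, -0.086, 0.002, -0.001]
ft_force: [-0.8, -0.3, 0.5]
width: 0.0117
```

```bash
python3 - <<'E'
from h import *
togo(.5127,.3369,.0865,-10,1)
E
```

```text
t 30.65 pos [0.5133 0.3362 0.0875] head -9.8 tilt [0.19 0.1 ] width 0.0117 q7 -2.21 F [-0.8 -0.3  0.5]
total tool [-0.0007 -0.0006  0.001 ] az 0.17
[0, 0, np.float64(0.17), -0.0007, -0.0006, np.float64(0.001)]
```

send_rows(
  steps=[
    [0,0,0.2,0,0,0,1],
    [0,0,0,0,0,0,0.45],
    [0,0,0,0,0,0,0.45],
    [0,0,0,0,0,0,0.45],
    [0,0,0,0,0,-0.008,0.45],
    [0,0,0,0,0,-0.02,0.45],
    [0,0,0,0,0,-0.035,0.45],
    [0,0,-4,-0.01,0,-0.035,0.3],
    [0,0,-4,-0.025,0.01,-0.03,0.1],
    [0,0,-4,-0.025,0.01,-0.01,0],
  ],
)

```text
time: 31.65
ee_pos: [0.4515, 0.3201, 0.2306]
eef_rot: [1.0, 0.019, 0.001, 0.001]
ft_force: [0.7, -0.3, -0.2]
width: 0.0385
```

send_rows(
  steps=[
    [0,0,-4,-0.015,0.01,0,0],
    [0,0,0,0,0,0,0],
    [0,0,0,0,0,0,0],
    [0,0,0,0,0,0,0],
    [0,0,0,0,0,0,0],
    [0,0,0,0,0,0,0],
    [0,0,0,0,0,0,0],
    [0,0,0,0,0,0,0],
    [0,0,0,0,0,0,0],
    [0,0,0,0,0,0,0],
  ],
)

```text
time: 32.65
ee_pos: [0.4372, 0.31, 0.2338]
eef_rot: [0.999, 0.054, 0.003, -0.0]
ft_force: [0.7, 0.1, 0.8]
width: 0.0436
```

```bash
cat >> sel.py <<'E'
m=(z>.05)&(z<.063)&(hsv[...,0]>=8)&(hsv[...,0]<=18)&(hsv[...,1]>150)
n,l,st,ce=cv2.connectedComponentsWithStats(m.astype(np.uint8))
for i in range(1,n):
    if st[i,4]>20: print("mark",ce[i],W[l==i].mean(0))
E
python3 sel.py w10; python3 -c "
from h import *
snap('scene','s10');snap('side','d10')"
```

```text
t 32.7 pos [0.4372 0.31   0.2338] head 6.1 tilt [0.28 0.06] width 0.0433 q7 -2.11 F [-0.2  0.7  0.1]
total tool [ 0.0772 -0.0187  0.1042] az -37.87
[0, 0, np.float64(-6.31), 0.013, -0.0031, np.float64(0.0173)]
[0, 0, np.float64(-6.31), 0.0132, -0.0017, np.float64(0.0173)]
[0, 0, np.float64(-6.31), 0.0133, -0.0002, np.float64(0.0173)]
[0, 0, np.float64(-6.31), 0.0133, 0.0012, np.float64(0.0173)]
[0, 0, np.float64(-6.31), 0.0131, 0.0027, np.float64(0.0173)]
[0, 0, np.float64(-6.31), 0.0127, 0.0041, np.float64(0.0173)]
bar top ((598.49658203125, 171.3929443359375), (42.921756744384766, 14.834721565246582), 50.56089401245117) 912
yellow [480  57  20  21 270] ((571.4962768554688, 137.94158935546875), (15.642578125, 17.000713348388672), 33.31467056274414)
trim ((512.7784423828125, 337.2359924316406), (11.939619064331055, 28.911720275878906), 79.6861572265625) 488
mark [259.8     88.6222] [0.5325 0.3335 0.0591]
mark [320.0238 107.0238] [0.5229 0.2784 0.0586]
mark [378.3864 125.3182] [0.5129 0.2234 0.059 ]
mark [435.     143.1136] [0.5028 0.1683 0.0588]
```

View pics/w10.png

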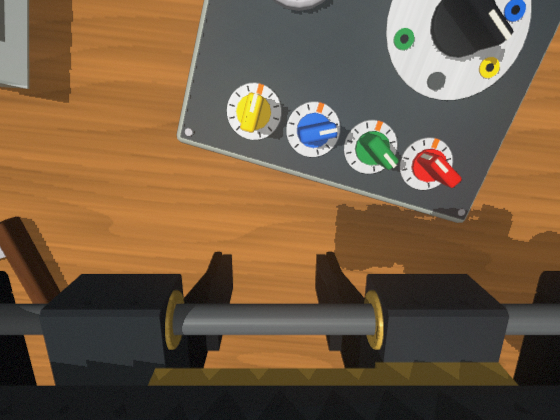

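View pics/s10.png

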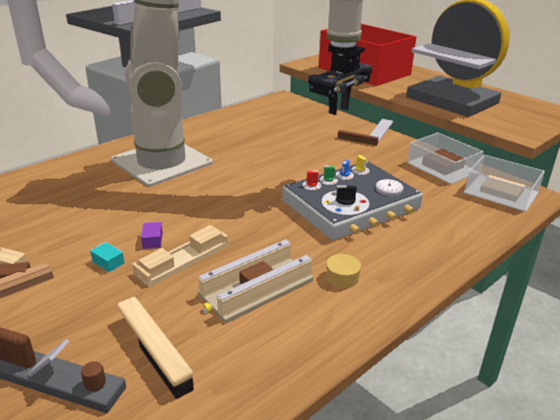

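```bash
python3 - <<'E'
from h import *
def rect(P):
    (c,s,a)=cv2.minAreaRect((P[:,:2]*1000).astype(np.float32)); return np.round(c,1),np.round(s,1),round(a,1),len(P)
for f in ["w1","w9","w10"]:
    im,W=cloud(f); hsv=cv2.cvtColor(im,cv2.COLOR_BGR2HSV).astype(int); x,y,z=W[...,0],W[...,1],W[...,2]
    for nm,h0,h1 in [("grn",50,80),("blu",105,125),("red",0,6)]:
        m=(z>.094)&(z<.104)&(x<.55)&(hsv[...,0]>=h0)&(hsv[...,0]<=h1)&(hsv[...,1]>120)
        if m.sum()>30: print(f,nm,rect(W[m]))
for f in ["scene0","s10","side0","d10"]:
    im,W=cloud(f); x,y,z=W[...,0],W[...,1],W[...,2]
    m=(x>.42)&(x<.52)&(y>-.37)&(y<-.1)&(z>.036)&(z<.045); print(f,"tops",rect(W[m]))
    m=(x>.69)&(x<.78)&(y>-.08)&(y<.02)&(z>.034)&(z<.046); print(f,"tin",rect(W[m]))
    m=(abs(x-.66)<.035)&(abs(y+.175)<.06)&(z>.043)&(z<.053)&(im.max(-1)<140)&(im[...,2]>im[...,0]*1.5); 
    if m.sum()>9: print(f,"blank",rect(W[m]),np.median(W[m][:,2]))
d=cv2.absdiff(load("scene0")[0],load("s10")[0]).max(-1); print("brush diff",(d[295:400,110:195]>40).sum())
print(read_state()["ft_force"])
E
```

```text
w1 grn (array([492.8, 227.4]), array([29.3, 11.7]), 50.0, 355)
w1 blu (array([502.6, 282.4]), array([11.9, 29.5]), 17.8, 424)
w9 grn (array([492.9, 227.4]), array([28.7, 11.7]), 48.6, 438)
w9 blu (array([502.7, 282. ]), array([12.2, 30.2]), 16.3, 556)
w9 red (array([482.9, 172.2]), array([29.6, 12. ]), 52.9, 421)
w10 grn (array([493.3, 227.6]), array([29. , 11.8]), 48.3, 432)
w10 blu (array([502.4, 282.5]), array([12.1, 29.5]), 17.6, 468)
w10 red (array([483. , 172.6]), array([30. , 12.4]), 53.2, 476)
scene0 tops (array([ 466.1, -236.6]), array([ 51.2, 203.8]), 2.6, 1070)
scene0 tin (array([749.2, -29.8]), array([105.5,  63.9]), 83.1, 491)
s10 tops (array([ 467. , -236.4]), array([ 49., 204.]), 2.3, 718)
s10 tin (array([749.4, -31.1]), array([105.5,  62.6]), 82.9, 499)
s10 blank (array([ 657.8, -175.3]), array([65.3, 38.8]), 85.2, 307) 0.048179583887260846
side0 tops (array([ 464.5, -234.4]), array([ 44.2, 205.6]), 2.0, 573)
side0 tin (array([736.2, -30. ]), array([87.3, 99. ]), 0.6, 417)
side0 blank (array([ 683.4, -174.8]), array([119.2,   1.8]), 84.6, 31) 0.046768998495555714
d10 tops (array([ 477.7, -234.5]), array([ 15.9, 206.7]), 1.7, 135)
d10 tin (array([744.6, -31.8]), array([121.4,  69.3]), 68.8, 415)
d10 blank (array([ 659.8, -171.6]), array([114.1,  49.3]), 84.7, 221) 0.04814103530244729
brush diff 0
[-0.19326238  0.12658777 -0.53597031]
```

```bash
python3 -c "
from bench import *
print(close_job())"
```

```text
the job is handed in; nothing more can be done
None
```

The job is done and handed in at about 33 s of the 72 s allowed. No verdict was reported.

- **Blank:** I lifted the walnut from the middle of the trough across its width, set it on the bench, took it by its ends and lowered it into the cradle. The last wrist view put its centre about 1.5 mm from the measured seal centre. It lies flat, with its top at about 48 mm, and should cover the seal all round.
- **Selector:** I turned it about 59° anticlockwise, the short way, so it never passed the vent. It points to about 230.2°, and the yellow port measured 229.1–229.9° depending on the view, so it is within about 1°.
- **Yellow trimmer:** I turned it clockwise to −10.3°. The orange mark measured −9.4 to −10.6°, so it is within about 1°.
- **Left alone:** The green and blue trimmers read the same before and after, within 2° of measuring noise. The red one I could only compare from just before the trimmer turn to the end. The pale blanks, tin and brush had not moved.

**Disagreements:**
- The scene and side cameras differ by a few mm, so I relied on the wrist camera.
- The rail midline and the seal centre differed by about 2 mm across the channel. I aimed between them, within the 5 mm clearance on each side.
- In the last side view the arm hid part of the trough, so that pale-blank reading (13 mm off) was not usable. The scene view showed them unmoved.

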